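# Lock the fan nozzle into the blow-off station and set its air valve

### The job

Get the blow-off station ready to dry the freshly varnished core on its wire rest: take the fan nozzle (blue wing grip) from the rack, plug its hammer-head foot fully into the slotted port and give it a quarter turn, so that the head catches under the lips and the broad mouth faces the core. Then, with the nozzle locked and not before, open the yellow-handled air valve until its lever stands over the red set-point clip, and let go. Leave the clip, the core and the other nozzle where they are.

Things in the scene. Friction and masses are not known exactly. Their poses are not given: they have to be found in the camera images.
- fan_nozzle_grip (a point): Centre of the fan nozzle's blue wing grip: 62 long (x) x 14 thick (y) x 38 mm high. Loose, 0.2 to 0.33 kg, upright (z up) in either slot of the rack; its x points where the mouth blows. Underside of the 47 mm collar, which rests on rack or port, 64 mm below the point; from 19 to 64 mm below it body and mouth are wider than the wing.
- fan_head (a point): Centre of the fan nozzle's steel hammer head, 81 mm below the wing's centre: 36 long (nozzle x) x 18 wide (y) x 8 mm high. Between it and the collar a 17 mm shank, 13 mm long. Axes as the wing's.
- fan_mouth (a point): Centre of the fan nozzle's flat mouth (52 mm broad, 11 mm high), 54 mm from the nozzle's axis along nozzle +x and 42 mm below the wing's centre.
- jet_nozzle_grip (a point): Centre of the wing of the other nozzle, loose in the rack's other slot: same shape, but a black wing and a slim round brass jet for a mouth. It stays in the rack.
- rack: Fixed grey rack, 190 x 70 mm, its top 34 mm above the bench; origin under its centre, z up. Two slots 110 mm apart along its y, each 41 mm along x and 23 mm along y; a nozzle lifts straight out of one (25 mm or more).
- port (a point): Centre of the open slot of the fixed blow-off station, at the top of the port plate, 62 mm above the bench. Axes are the station's: z up, core towards -x. Slot 41 mm along y, 22 mm along x, in lips 8 mm thick; under them a hollow 46 x 46 mm, 40 mm below the top. The collar seats on the plate: wing centre then 64 mm above this point.
- port_hollow (a point): Middle of the hollow, 24 mm below the port's top, same axes. Here the head turns freely either way, with no end stop. It can enter with the mouth towards the port's +y or -y; locked, the mouth points to -x. On the manifold's top a flat blanking cap, 8 mm high, lies 59 mm to the port's -y.
- air_valve (a joint): Lever angle in rad: 0 = shut, lever along the port's -x; grows anticlockwise seen from above, to 1.57 = full open, lever along the port's -y. Stays where it is left; friction 0.3 N m (about 3 N at the handle).
- lever_grip (a point): Centre of the lever's yellow sleeve, 62 long x 20 wide x 16 mm high, 81 mm above the bench and 112 mm from the upright stem it turns about; x points outwards along the lever, z up. The stem is 130 mm to the port's -y. 60 mm or more is free below the sleeve, save a 22 mm pipe, its top 54 mm up, along y under the stem; the white quadrant ends 60 mm from the stem.
- set_clip (a joint): Angle of the red set-point clip in rad, on the scale of air_valve, between 0.55 and 1.15: the lever must finish at this value. The clip is a 24 mm wide red saddle on the quadrant's rim, 49 to 69 mm from the stem; the 14 mm wide lever bar passes 2 mm above it.
- clip_mark (a point): White centre line on top of the red clip, 64 mm from the stem, 74 mm above the bench; x points outwards from the stem. Behind the lever, at the rear corner of the foot plate, a black filter with a dial stands 107 mm high, out of the lever's way; nothing else on the station but the core and the nozzle is higher.
- wound_core: Freshly varnished wound toroid, loose, 70 mm across, body 30 mm high with wire leads up to 58 mm; centre of its underside, 66 mm above the bench on the station's wire rest, about 135 mm to the port's -x. Not to be touched.

How it is judged:
On the way, in this order (a step that is already met when the one before it is completed fails the run):
1. the fan nozzle sits fully in the port, turned so that its head is caught and its mouth faces the core, while the valve is still shut (z of fan_nozzle_grip in the frame of port between 0.06 and 0.068 m and horizontal distance between fan_nozzle_grip and port below 0.007 m and angle between the x axis of fan_nozzle_grip and the x axis of port, either way round below 0.26 rad and x of fan_mouth in the frame of port below -0.035 m and angle between fan_nozzle_grip's own z axis and vertical below 0.09 rad and value of joint air_valve below 0.12 rad), for 0.2 s.
2. the valve lever stands over the set-point clip (angle between the x axis of lever_grip and the x axis of clip_mark, either way round below 0.085 rad), for 0.2 s.
At the end, for the whole second after the job is handed in: Fan nozzle released in the port, collar down on the plate (4 mm), within 7 mm of the slot's centre, upright within 5 degrees, mouth facing the core's side within 15 degrees (head caught under the lips); valve lever within 5 degrees (0.085 rad) of the set-point clip; both at rest (z of fan_nozzle_grip in the frame of port between 0.06 and 0.068 m and horizontal distance between fan_nozzle_grip and port below 0.007 m and angle between the x axis of fan_nozzle_grip and the x axis of port, either way round below 0.26 rad and x of fan_mouth in the frame of port below -0.035 m and angle between fan_nozzle_grip's own z axis and vertical below 0.09 rad and angle between the x axis of lever_grip and the x axis of clip_mark, either way round below 0.085 rad and linear speed of fan_nozzle below 0.02 m/s and velocity of joint air_valve between -0.05 and 0.05 rad/s); the robot touches nothing.
It fails at once if the valve is opened (over 0.15 rad) while the fan nozzle is not locked (value of joint air_valve above 0.15 rad and not (z of fan_nozzle_grip in the frame of port between 0.06 and 0.068 m and horizontal distance between fan_nozzle_grip and port below 0.007 m and angle between the x axis of fan_nozzle_grip and the x axis of port, either way round below 0.26 rad and x of fan_mouth in the frame of port below -0.035 m and angle between fan_nozzle_grip's own z axis and vertical below 0.09 rad)).
It fails at once if the set-point clip is pushed along its rim by more than 5 mm (distance of clip_mark from where it was at the start of the episode above 0.005 m).
It fails at once if the core is shifted by more than 15 mm (distance of wound_core from where it was at the start of the episode above 0.015 m).
It fails at once if the other nozzle is shifted by more than 20 mm (distance of jet_nozzle_grip from where it was at the start of the episode above 0.02 m).
It also fails if it takes over 64 s, if anything falls off the work surface, if the arm or the gripper's body presses on something with over 40 N, if the wrist force passes 120 N, or if a joint passes its speed limit or range.

### The arm

A 6-joint arm with a two-finger parallel gripper is mounted at the origin on the work surface; the furniture and walls round the work are solid. World frame = base frame: x ahead of the robot, y to its left, z up, the work surface at z = 0. Lengths are in m, angles in rad, forces in N, time in s.
With the tool pointing down it reaches from about 0.325 to 0.775 m from the base axis. Payload 5.5 kg.
Tool frame: the origin (TCP) lies at the very end of the fingers, on their centre line; the grasp point (between the pads) lies 19 mm behind it; z points along the fingers, y is the direction in which the jaws open and shut (so a half turn about z gives the same grasp; the last joint's range is limited). The gripper opens to 88 mm and grips with 3 to 60 N. Pads are 20 mm wide; open, the fingers measure 115 mm over their backs; the gripper's body (75 mm by 178 mm) begins 61 mm behind the grasp point.
Start: joints at [-1.355, 0.091, 1.231, -0, 1.82, -0.057], TCP at [0.162, -0.578, 0.223] pointing down, gripper open.
Joint ranges: [-2.87, 2.87], [-0.86, 2.18], [0.17, 2.46], [-1.51, 4.65], [0.06, 2.69], [-2.65, 2.65]. Speed limits (rad/s): [2.57, 2.57, 3.01, 3.14, 3.14, 3.14].

### API

Orientations are given as a unit quaternion [x, y, z, w].
In Python, from rig import get_obs, eyes, r gives the robot as it stands. The module is installed in compiled form; this text tells all that it offers.
- The arm moves only by the shell command python3 -m crank 'ROWS' [FORCE]. ROWS is a JSON object of lists of equal length, an entry for each row: "dp": the shift along the tool's x, y, z scaled (see below), a list of three; "dr": the turn, a rotation vector about the tool's x, y, z scaled (see below), a list of three; "hand": the opening, from 0 (shut) to 1 (fully open). A call has 1 to 10 rows; each row shifts and turns the commanded pose from where the row before left it, along the tool's axes as they then stand; what a row does not reach is not made up. The controller multiplies each number of a shift by 0.25 m and each number of a turn by 4 degrees. A row lasts 1/12 s, in which the tool goes at most 41.7 mm and 7.16 degrees, less where a joint would pass 70% of its speed; a pose out of reach is approached as far as the arm can. A call with a number of a shift or a turn outside -1 to 1 is refused whole. A call with a gripper value outside its range is refused whole. The fingers move at their own pace and stop on an object; FORCE is the grip in N (left out, the last holds). Time passes only in rows, so rows that do not move let the fingers close. It gives the time, the measured TCP pose, the force and the opening at its end, in the units of the state.
- get_obs(): the state, without advancing time (a new reading comes with each control period).
- eyes.get_image(name): name is "side" or "top"; returns a dict with "frame" (384x512x3 uint8, red, green, blue), "camera_matrix" (3x3 intrinsics, pixels), "origin" and "orientation" of the camera in the world. Camera axes: x right, y up, looking along -z (the intrinsics and any distortion apply to the point x, -y, -z); pixel columns grow to the right and rows downward; lengths in m; the calibration is good to about 2 mm. A picture is of the moment at which its call begins. There is no depth.
- r.hand_in(): hands the job in, once; it reports no verdict.
The state is a dict: "time_s": time; "joint_positions": joint angles; "qvel": joint speeds; "joint_torque": joint torques, N m; "tcp_pos": TCP position; "orientation": TCP orientation; "ft_force": force on the tool from outside, world axes, zero at the start; "wrist_torque": the same for the moment, N m; "opening": finger opening in m.
Only numpy, scipy, OpenCV 4.12 (cv2) and the standard library are available. Lean on these libraries where they do the work, as an engineer would, in place of code of your own. Each camera call takes 0.05 s, during which the arm holds its last target.

## Working session

There is one attempt and no reset: what is moved stays moved. The work goes in short steps, Python scripts to look and compute and a shell command to move; the robot and the scene stay as the last step left them, time stands still between calls to the robot, and variables do not carry over. Pictures are saved under pics/ and viewed, and the job is handed in when it is done.

```bash
mkdir -p pics
python3 - <<'E'
from rig import get_obs, eyes, r
import cv2
print(get_obs())
for n in ("side","top"):
    d=eyes.get_image(n); print(n,d["camera_matrix"],d["origin"],d["orientation"],[k for k in d])
    cv2.imwrite(f"pics/{n}0.png",cv2.cvtColor(d["frame"],cv2.COLOR_RGB2BGR))
E
```

```text
{'time_s': 0.0, 'joint_positions': array([-1.35472950e+00,  9.18600858e-02,  1.23188776e+00,  3.57520348e-06,
        1.81980695e+00, -5.66835950e-02]), 'qvel': array([ 0.00043193,  0.00167106, -0.00154014, -0.00101464,  0.00203868,
       -0.00055253]), 'joint_torque': array([ 5.54672067e-05, -4.46451080e+01, -4.06445360e+01,  6.97650807e-02,
        2.92480015e-02, -1.63561776e-04]), 'tcp_pos': array([ 0.16157268, -0.57752168,  0.2215051 ]), 'orientation': array([ 9.90714768e-01,  1.35953249e-01, -7.63730033e-05, -9.78095300e-04]), 'ft_force': array([ 0.40920132, -0.79553299, -0.09109717]), 'wrist_torque': array([-0.03331881,  0.00131265, -0.01832058]), 'opening': 0.08802195521900698}
side [[414.27188199   0.         260.85315925]
 [  0.         414.27188199 193.71765681]
 [  0.           0.           1.        ]] [ 0.39458416 -0.79874158  0.64658731] [ 0.45622679 -0.04228101 -0.08807353  0.88448431] ['frame', 'camera_matrix', 'origin', 'orientation']
top [[459.97731641   0.         251.66767574]
 [  0.         459.97731641 193.36071134]
 [  0.           0.           1.        ]] [0.29692171 0.01096577 1.08174143] [-0.06517704  0.08910184  0.80530184 -0.58249614] ['frame', 'camera_matrix', 'origin', 'orientation']
```

View pics/side0.png

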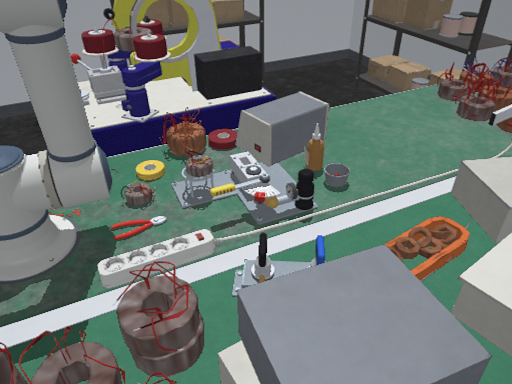

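View pics/top0.png

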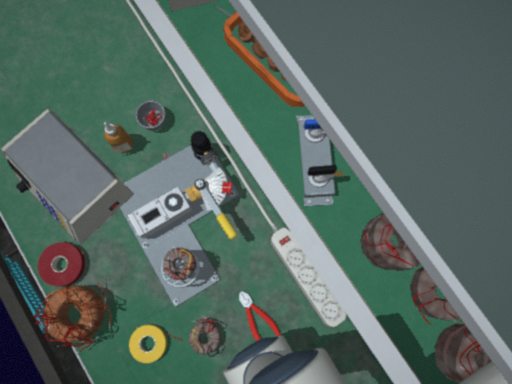

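```bash
cat > h.py <<'E'
import numpy as np, cv2
from scipy.spatial.transform import Rotation as R
from rig import get_obs, eyes, r
def cam(n):
    d=eyes.get_image(n); d["R"]=R.from_quat(d["orientation"]).as_matrix(); d["o"]=np.array(d["origin"]); d["K"]=np.array(d["camera_matrix"]); return d
def proj(d,p):
    q=d["R"].T@(np.atleast_2d(p)-d["o"]).T; q=q*np.array([[1],[-1],[-1]]); u=d["K"]@q; return (u[:2]/u[2]).T
def ray(d,u,v):
    k=np.linalg.inv(d["K"])@np.array([u,v,1.]); return d["R"]@(k*[1,-1,-1])
def back(d,u,v,z):
    w=ray(d,u,v); return d["o"]+w*(z-d["o"][2])/w[2]
def save(d,name,crop=None,s=1):
    im=cv2.cvtColor(d["frame"],cv2.COLOR_RGB2BGR)
    if crop: x0,y0,x1,y1=crop; im=im[y0:y1,x0:x1]
    cv2.imwrite(f"pics/{name}.png",cv2.resize(im,None,fx=s,fy=s,interpolation=cv2.INTER_CUBIC))
E
python3 - <<'E'
from h import *
np.set_printoptions(precision=4,suppress=True)
t=cam("top"); s=cam("side")
for p in ([0.162,-.578,.223],[0.162,-.578,.4],[0,0,0]): print(p,proj(t,p),proj(s,p))
print("top corners z0",[back(t,u,v,0) for u,v in ((0,0),(511,0),(0,383),(511,383))])
save(t,"t1",(110,120,250,310),4.2/1.4); save(s,"s1",(160,140,340,230),4.4); save(t,"t2",(280,90,360,220),4.5);save(s,"s2",(220,220,350,310),6)
E
```

```text
[0.162, -0.578, 0.223] [[577.9863 265.659 ]] [[-27.4014 458.5385]]
[0.162, -0.578, 0.4] [[661.111 257.708]] [[-133.2584  343.78  ]]
[0, 0, 0] [[300.0607 428.9375]] [[ 26.5676 245.4937]]
top corners z0 [array([1.2399, 0.4076, 0.    ]), array([ 0.8131, -0.8841,  0.    ]), array([0.2949, 0.5978, 0.    ]), array([-0.0576, -0.4728,  0.    ])]
```

View pics/t1.png

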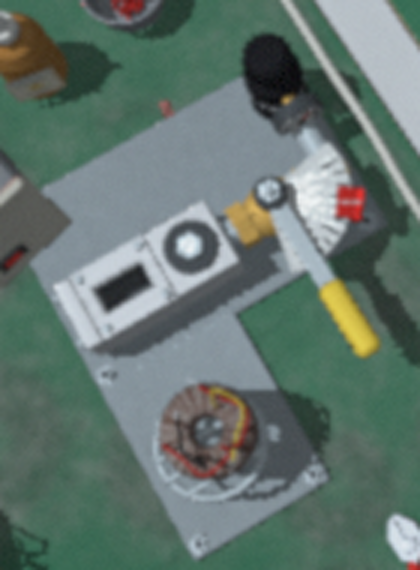

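View pics/s1.png

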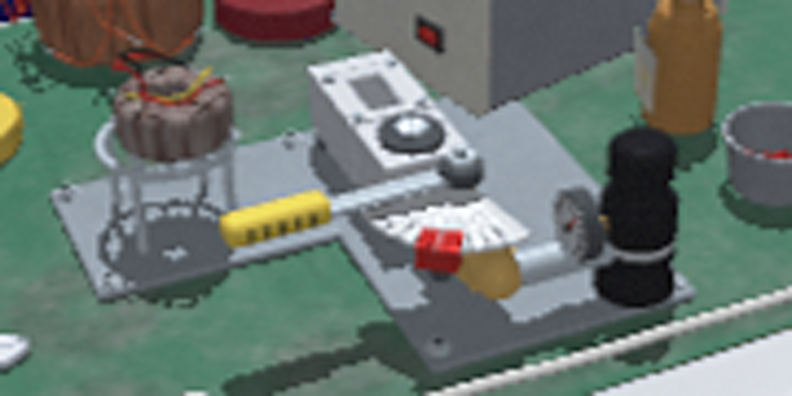

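View pics/t2.png

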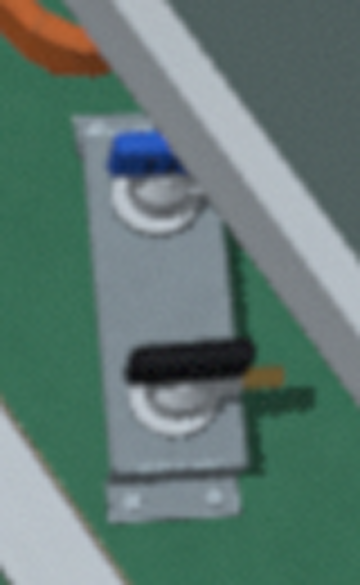

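View pics/s2.png

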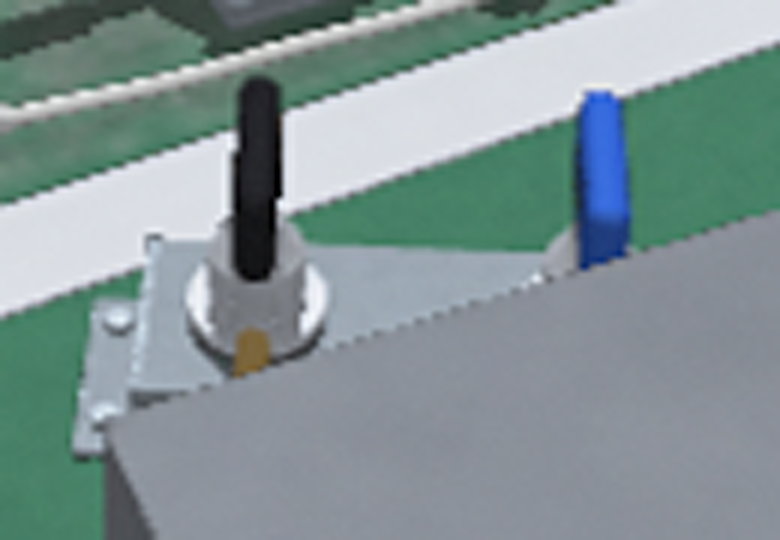

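Run:
```python
from h import *
np.set_printoptions(precision=3,suppress=True)
t=cam("top"); s=cam("side")
for z in (0,.05,.1,.15,.2,.3,.4,.5):
    print(z,"side",*[back(s,u,v,z)[:2] for u,v in ((240,300),(385,248),(475,345))],"top",*[back(t,u,v,z)[:2] for u,v in ((237,0),(300,98),(412,240),(512,365))],"in",*[back(t,u,v,z)[:2] for u,v in ((253,0),(425,233),(512,345))])
# wings
for z in (.098+0.019,):
  print("rack",[back(s,*p,z)[:2] for p in ((263,237),(320,239))],[back(t,*p,z)[:2] for p in ((322,170),(310,124))])
```

```text
0 side [ 0.457 -0.255] [ 0.802 -0.172] [ 0.849 -0.438] top [ 1.042 -0.192] [ 0.725 -0.257] [ 0.303 -0.387] [-0.024 -0.491] in [ 1.028 -0.232] [ 0.309 -0.423] [ 0.015 -0.509]
0.05 side [ 0.452 -0.297] [ 0.77  -0.221] [ 0.814 -0.466] top [ 1.007 -0.183] [ 0.705 -0.245] [ 0.303 -0.369] [-0.009 -0.468] in [ 0.995 -0.221] [ 0.308 -0.403] [ 0.028 -0.485]
0.1 side [ 0.447 -0.339] [ 0.739 -0.269] [ 0.779 -0.494] top [ 0.973 -0.173] [ 0.685 -0.233] [ 0.303 -0.351] [ 0.006 -0.445] in [ 0.961 -0.21 ] [ 0.308 -0.383] [ 0.041 -0.461]
0.15 side [ 0.442 -0.381] [ 0.707 -0.318] [ 0.744 -0.521] top [ 0.938 -0.164] [ 0.665 -0.22 ] [ 0.302 -0.332] [ 0.02  -0.421] in [ 0.927 -0.199] [ 0.307 -0.363] [ 0.054 -0.437]
0.2 side [ 0.437 -0.423] [ 0.676 -0.366] [ 0.709 -0.549] top [ 0.904 -0.154] [ 0.646 -0.208] [ 0.302 -0.314] [ 0.035 -0.398] in [ 0.893 -0.187] [ 0.307 -0.343] [ 0.067 -0.413]
0.3 side [ 0.428 -0.507] [ 0.613 -0.463] [ 0.638 -0.605] top [ 0.835 -0.136] [ 0.606 -0.183] [ 0.301 -0.277] [ 0.065 -0.352] in [ 0.826 -0.165] [ 0.306 -0.303] [ 0.093 -0.365]
0.4 side [ 0.418 -0.591] [ 0.55 -0.56] [ 0.568 -0.661] top [ 0.766 -0.117] [ 0.567 -0.158] [ 0.301 -0.24 ] [ 0.095 -0.305] in [ 0.758 -0.142] [ 0.304 -0.263] [ 0.119 -0.317]
0.5 side [ 0.409 -0.675] [ 0.487 -0.657] [ 0.498 -0.717] top [ 0.697 -0.098] [ 0.527 -0.133] [ 0.3   -0.203] [ 0.124 -0.259] in [ 0.69 -0.12] [ 0.303 -0.222] [ 0.145 -0.269]
rack [array([ 0.512, -0.21 ]), array([ 0.618, -0.238])] [array([ 0.505, -0.217]), array([ 0.613, -0.229])]
```

Run:
```python
from h import *
s=cam("side"); t=cam("top")
save(s,"s3",(210,215,512,384),2.6); save(t,"t3",(230,0,512,384),1.56)
```

```text
(no output)
```

View pics/s3.png

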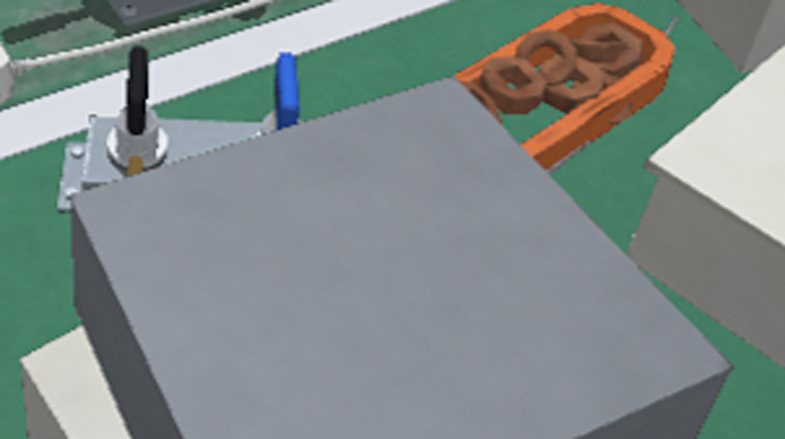

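View pics/t3.png

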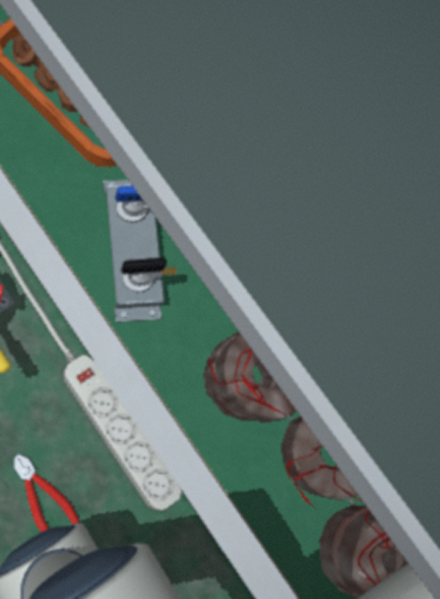

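Run:
```python
from h import *
np.set_printoptions(precision=3,suppress=True)
t=cam("top"); s=cam("side")
for rc in ((256,0),(0,0),(511,0),(256,383)):
    w=ray(s,*rc); print(rc,np.degrees(np.arctan2(w[2],np.hypot(w[0],w[1]))),np.degrees(np.arctan2(w[1],w[0])))
for h in (.1,.15,.2,.25,.3,.35,.4,.5):
    c=back(s,239,292,h)
    for b in np.arange(h,-.3,-.002):
        if proj(s,[c[0],c[1],b])[0][1]>=332: break
    print(h,c,"bottom",b,"top view",proj(t,[back(s,385,248,h)])[0],proj(t,[c])[0], "right corner",proj(t,[back(s,490,357,h)])[0])
```

```text
(256, 0) -10.39548691721301 79.46808983530283
(0, 0) -8.86102967876648 108.94483061772921
(511, 0) -9.267318687413649 49.75756490659966
(256, 383) -60.002800863892695 80.56549848546086
0.1 [ 0.448 -0.321  0.1  ] bottom -0.010000000000000092 top view [307.202  72.998] [374.227 181.474] right corner [397.569  25.116]
0.15 [ 0.443 -0.365  0.15 ] bottom 0.049999999999999906 top view [335.283  68.379] [400.645 171.468] right corner [421.023  22.707]
0.2 [ 0.438 -0.409  0.2  ] bottom 0.10999999999999993 top view [366.395  63.261] [429.76  160.441] right corner [447.07   20.032]
0.25 [ 0.433 -0.452  0.25 ] bottom 0.16999999999999993 top view [401.059  57.56 ] [462.006 148.228] right corner [476.164  17.044]
0.3 [ 0.428 -0.496  0.3  ] bottom 0.22999999999999993 top view [439.917  51.168] [497.917 134.627] right corner [508.876  13.684]
0.35 [ 0.424 -0.54   0.35 ] bottom 0.2899999999999999 top view [483.781  43.953] [538.156 119.387] right corner [545.922   9.879]
0.4 [ 0.419 -0.583  0.4  ] bottom 0.35 top view [533.686  35.744] [583.555 102.192] right corner [588.226   5.534]
0.5 [ 0.409 -0.671  0.5  ] bottom 0.47 top view [657.401  15.394] [694.387  60.216] right corner [693.829  -5.312]
```

Run:
```python
from h import *
t=cam("top"); s=cam("side")
save(t,"t4",(120,180,220,250),8); save(s,"s4",(225,145,325,215),8); save(t,"t5",(170,170,250,245),8);save(s,"s5",(200,150,300,210),8); save(t,"t6",(295,110,350,200),6.5);
```

```text
(no output)
```

View pics/t4.png

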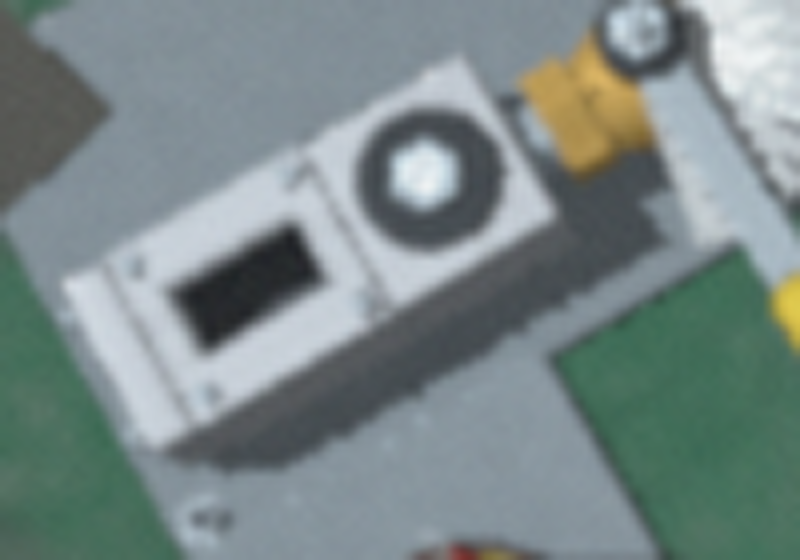

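View pics/s4.png

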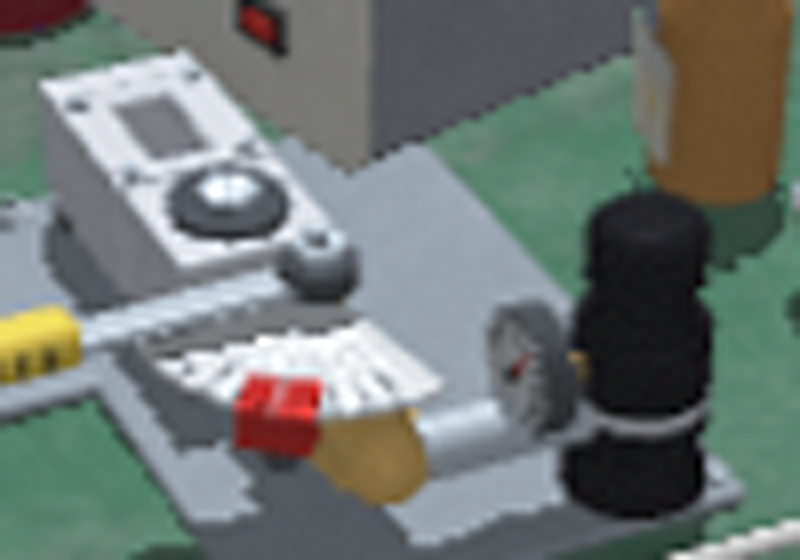

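View pics/t5.png

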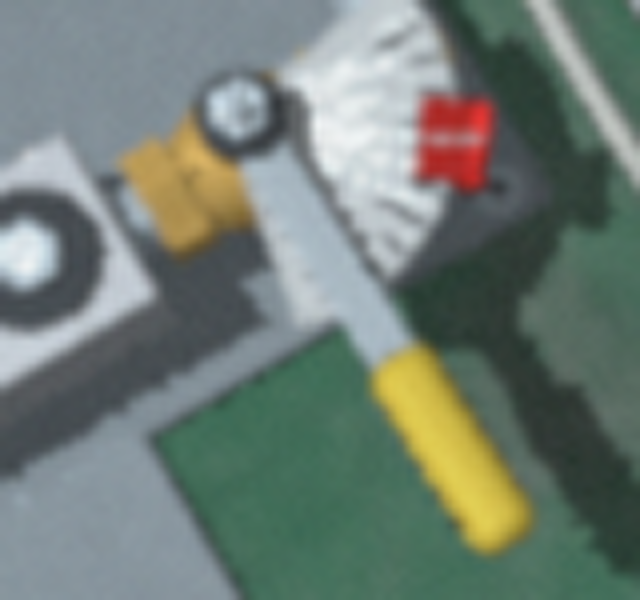

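View pics/t6.png

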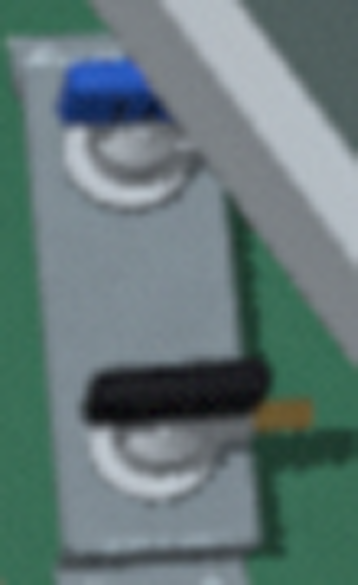

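```bash
cat > fit.py <<'E'
from h import *
from scipy.optimize import least_squares
np.set_printoptions(precision=4,suppress=True)
t=cam("top"); s=cam("side")
T=lambda c,u,v,k=8: (np.array([u,v])+.5)/k-.5+np.array(c)
t4=(120,180); s4=(225,145); t5=(170,170)
slotT=[T(t4,*p) for p in ((170,293),(295,222),(325,277),(207,352))]
slotS=[T(s4,*p) for p in ((112,107),(172,92),(208,147),(147,160))]
# local slot corners: top img ccw. station +y is away from stem (left in top), -x toward core (down)
cT=[(.011,.0205),(.011,-.0205),(-.011,-.0205),(-.011,.0205)]
# side img: left = -x (core side), up = +y
cS=[(-.011,.0205),(.011,.0205),(.011,-.0205),(-.011,-.0205)]
def W(p,l,z):
    c,sn=np.cos(p[2]),np.sin(p[2]); return np.array([p[0]+c*l[0]-sn*l[1],p[1]+sn*l[0]+c*l[1],z])
def res(p,full=False):
    o=[]
    for px,l in zip(slotT,cT): o.append(proj(t,W(p,l,.062))[0]-px)
    for px,l in zip(slotS,cS): o.append(proj(s,W(p,l,.062))[0]-px)
    # cap centre z=.070 + bolt
    # stem
    st=W(p,(0,-.130),p[3]); o.append(proj(t,st)[0]-T(t5,238,108)); o.append(proj(s,st)[0]-T(s4,318,238))
    # clip mark
    a=p[4]; l=(-.059*np.cos(a),-.13-.059*np.sin(a))
    o.append(proj(t,W(p,l,.074))[0]-T(t5,456,139)); o.append(proj(s,W(p,l,.074))[0]-T(s4,283,394))
    a=p[5]; l=(-.112*np.cos(a),-.13-.112*np.sin(a))
    o.append(proj(t,W(p,l,.089))[0]-T(t5,455,448))
    return np.array(o) if full else np.concatenate(o)
if __name__=="__main__":
    f=least_squares(res,[.7,.05,np.pi/2,.09,.8,0]); p=f.x
    print(p); print(res(p,True))
    for n,z in (("core",(-.135,0)),("stem",(0,-.13))): print(n,W(p,z,.06))
E
python3 fit.py
```

```text
[0.5381 0.1717 0.2241 0.0922 0.9632 0.0285]
[[-0.4065 -0.3333]
 [ 0.0116 -0.7049]
 [ 0.9286  0.645 ]
 [-0.4083  0.5907]
 [-0.4325 -0.363 ]
 [-0.5923 -0.1581]
 [ 0.6392 -0.0935]
 [ 0.7606  0.042 ]
 [ 0.1988  0.0612]
 [-0.1445 -0.0488]
 [-0.0627 -0.2161]
 [-0.2311  0.1004]
 [-0.057  -0.0902]]
core [0.4064 0.1417 0.06  ]
stem [0.567  0.0449 0.06  ]
```

Run:
```python
from h import *
t=cam("top"); s=cam("side")
save(s,"s7",(300,225,340,275),14); save(t,"t7",(295,110,345,145),14); save(s,"s8",(240,225,290,285),10); save(t,"t8",(300,155,350,195),14)
```

```text
(no output)
```

View pics/s7.png

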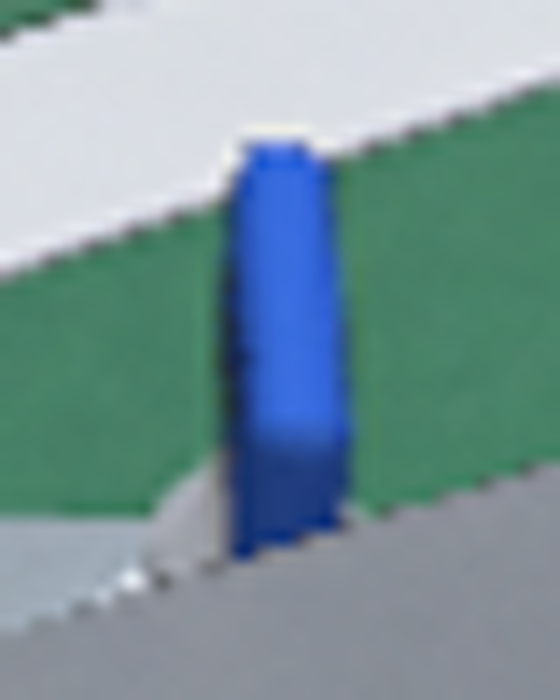

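View pics/t7.png

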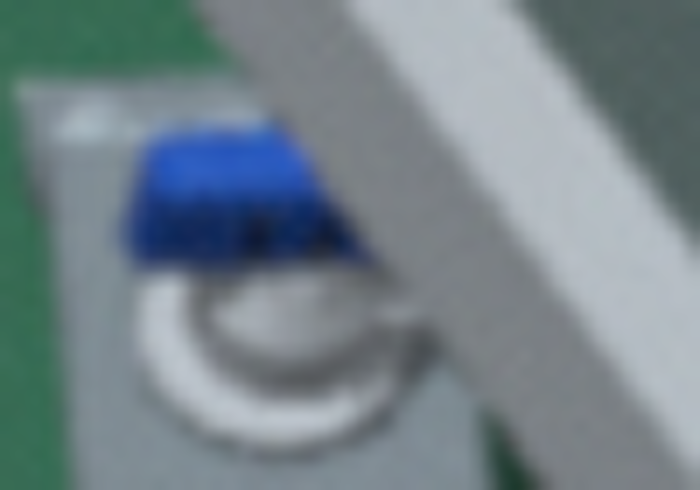

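View pics/s8.png

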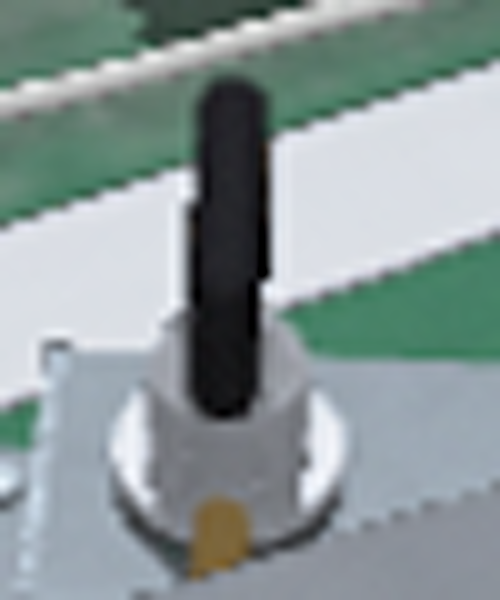

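View pics/t8.png

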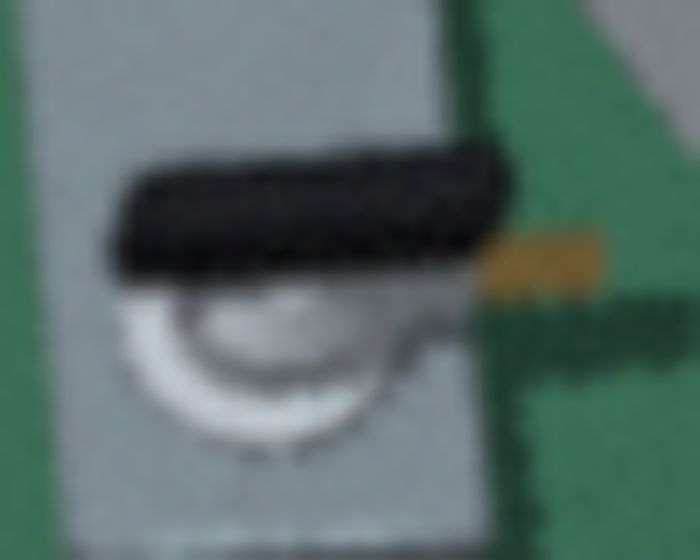

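```bash
cat > fan.py <<'E'
from fit import *
s7=(300,225); t7=(295,110)
obs=[(s,T(s7,245,145,14),(-.031,-.007,.117)),(s,T(s7,322,148,14),(-.031,.007,.117)),(s,T(s7,243,440,14),(.031,-.007,.117)),(s,T(s7,350,440,14),(.031,.007,.117)),
(t,T(t7,155,130,14),(-.031,.007,.117)),(t,T(t7,142,200,14),(-.031,-.007,.117)),(t,T(t7,130,265,14),(-.031,-.007,.079))]
def rf(p,full=False):
    o=[proj(d,W(p,l[:2],l[2]))[0]-px for d,px,l in obs]
    return np.array(o) if full else np.concatenate(o)
if __name__=="__main__":
    f=least_squares(rf,[.61,-.23,-np.pi/2]); print(f.x,np.degrees(f.x[2])); print(rf(f.x,True))
    t6=(295,110)
    a=back(t,*T(t6,24,85,6.5),.034); b=back(t,*T(t6,62,540,6.5),.034); print("rack left edge",a,b,np.degrees(np.arctan2(*(a-b)[1::-1])))
    c=back(t,*T(t6,232,200,6.5),.034); e=back(t,*T(t6,258,540,6.5),.034);print(c,e,np.degrees(np.arctan2(*(c-e)[1::-1])))
    # jet wing axis, top
    a=back(t,*T((300,155),120,225,14),.10); b=back(t,*T((300,155),505,190,14),.10); print("jet",a,b,(a+b)/2,np.degrees(np.arctan2(*(b-a)[1::-1])))
    a=back(s,*T((240,225),235,85,10),.117); b=back(s,*T((240,225),224,340,10),.117); print("jetS",a,b,(a+b)/2,np.degrees(np.arctan2(*(b-a)[1::-1])))
E
python3 fan.py
```

```text
[ 0.6138 -0.2524 -1.8657] -106.89544745280338
[[-0.5733 -1.5349]
 [ 1.1982 -1.3084]
 [-0.101  -0.2732]
 [ 0.0135  0.2319]
 [ 0.242  -0.9534]
 [ 1.4801 -0.0433]
 [ 0.4518  1.3626]]
rack left edge [ 0.6523 -0.2235  0.034 ] [ 0.4844 -0.1785  0.034 ] -15.004731288782649
[ 0.5858 -0.2812  0.034 ] [ 0.4623 -0.2453  0.034 ] -16.22004245473199
jet [ 0.5169 -0.1917  0.1   ] [ 0.5032 -0.2515  0.1   ] [ 0.5101 -0.2216  0.1   ] -102.88232588455493
jetS [ 0.5148 -0.199   0.117 ] [ 0.4989 -0.2672  0.117 ] [ 0.5069 -0.2331  0.117 ] -103.08077550970545
```

```bash
cat > plan.py <<'E'
import sys
from h import *
# usage: plan.py x y z phi_deg [n rows]
def st():
    o=get_obs(); M=R.from_quat(o["orientation"]).as_matrix(); return o,np.array(o["tcp_pos"]),M
if __name__=="__main__":
    np.set_printoptions(precision=4,suppress=True)
    o,p,M=st(); phi=np.degrees(np.arctan2(M[1,0],M[0,0]))
    print("t",round(o["time_s"],2),"p",p,"phi",phi,"z",M[:,2],"q",np.degrees(o["joint_positions"]).round(1),"F",np.array(o["ft_force"]).round(1),"open",round(o["opening"],4))
    if len(sys.argv)>3:
        a=[float(x) for x in sys.argv[1:]]
        print("dp total units",M.T@(np.array(a[:3])-p)/.25,"dr z units",-(a[3]-phi)/4 if len(a)>3 else None)
E
python3 plan.py .30 -.28 .27; python3 - <<'E'
E
```

```text
t 0.9 p [ 0.1617 -0.5778  0.2226] phi 15.630571222944075 z [ 0.  0. -1.] q [-77.6   5.2  70.5   0.  104.3  -3.3] F [-0.5  0.4  0.3] open 0.088
dp total units [ 0.8539 -0.9982 -0.1894] dr z units None
```

```bash
python3 -m crank '{"dp":[[0.04,-0.05,-0.01],[0.085,-0.1,-0.02],[0.085,-0.1,-0.02],[0.085,-0.1,-0.02],[0.085,-0.1,-0.02],[0.085,-0.1,-0.02],[0.085,-0.1,-0.02],[0.085,-0.1,-0.02],[0.085,-0.1,-0.02],[0.085,-0.1,-0.02]],"dr":[[0,0,0],[0,0,-1],[0,0,0],[0,0,0],[0,0,0],[0,0,0],[0,0,0],[0,0,0],[0,0,0],[0,0,0]],"hand":[1,1,1,1,1,1,1,1,1,1]}' 10; python3 plan.py .614 -.25 .25 75
```

```text
time_s: 1.73
tcp_pos: [0.2747, -0.2863, 0.2706]
orientation: [0.985, 0.17, 0.0, 0.0]
ft_force: [0.7, 0.5, 0.1]
opening: 0.0878
t 1.73 p [ 0.2747 -0.2863  0.2706] phi 19.60549599313808 z [ 0.0006 -0.0006 -1.    ] q [-51.1 -25.1  92.5   0.  112.6  19.3] F [0.7 0.5 0.1] open 0.0878
dp total units [1.3271 0.3186 0.083 ] dr z units -13.84862600171548
```

```bash
python3 -m crank '{"dp":[[0.07,0.02,0],[0.13,0.03,0.01],[0.13,0.03,0.01],[0.13,0.03,0.01],[0.13,0.03,0.01],[0.13,0.03,0.01],[0.13,0.03,0.01],[0.13,0.03,0.01],[0.13,0.03,0.01],[0.1,0.03,0]],"dr":[[0,0,0],[0,0,0],[0,0,0],[0,0,0],[0,0,0],[0,0,0],[0,0,0],[0,0,0],[0,0,0],[0,0,0]],"hand":[1,1,1,1,1,1,1,1,1,1]}'; python3 -m crank '{"dp":[[0.1,0,0],[0,0,0],[0,0,0],[0,0,0],[0,0,0],[0,0,0],[0,0,0]],"dr":[[0,0,-1],[0,0,-1],[0,0,-1],[0,0,-1],[0,0,-1],[0,0,-1],[0,0,-1]],"hand":[1,1,1,1,1,1,1]}';python3 -m crank '{"dp":[[0,0,0],[0,0,0],[0,0,0],[0,0,0],[0,0,0],[0,0,0],[0,0,0]],"dr":[[0,0,-1],[0,0,-1],[0,0,-1],[0,0,-1],[0,0,-1],[0,0,-1],[0,0,-0.9]],"hand":[1,1,1,1,1,1,1]}';python3 plan.py .614 -.25 .14 75
```

```text
time_s: 2.57
tcp_pos: [0.5859, -0.2534, 0.2488]
orientation: [0.985, 0.171, -0.0, -0.001]
ft_force: [0.2, -0.8, -0.9]
opening: 0.0878
time_s: 3.15
tcp_pos: [0.6075, -0.246, 0.25]
orientation: [0.914, 0.405, -0.0, -0.0]
ft_force: [0.0, 0.1, -0.2]
opening: 0.0877
time_s: 3.73
tcp_pos: [0.6074, -0.2461, 0.25]
orientation: [0.791, 0.612, -0.0, -0.0]
ft_force: [0.1, 0.6, 0.2]
opening: 0.0878
t 3.73 p [ 0.6074 -0.2461  0.25  ] phi 75.4305530276541 z [-0.0001  0.0001 -1.    ] q [-25.   14.5  57.3  -0.  108.1 -10.5] F [0.1 0.6 0.2] open 0.0878
dp total units [-0.0086  0.0295  0.4402] dr z units 0.1076382569135248
```

Run:
```python
from h import *
s=cam("side"); t=cam("top"); save(s,"s9",(150,60,450,300),2.6); save(t,"t9")
```

```text
(no output)
```

View pics/s9.png

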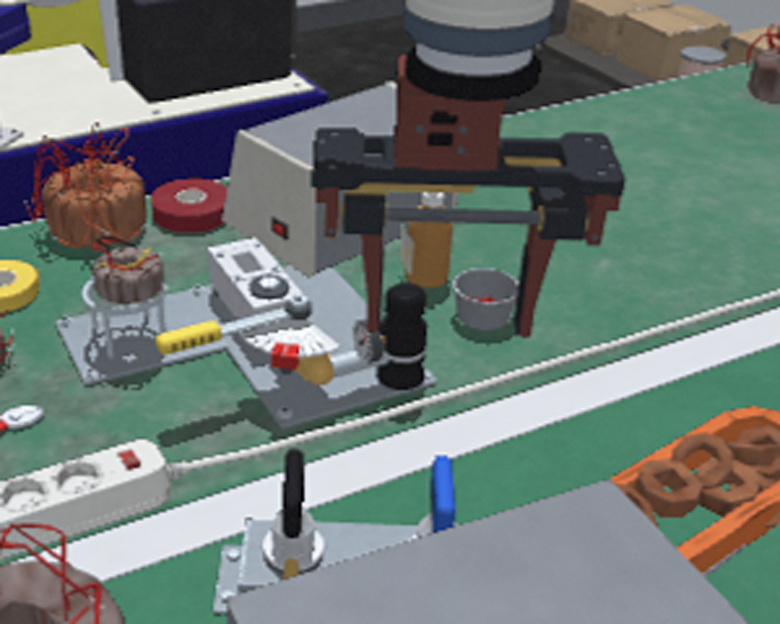

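View pics/t9.png

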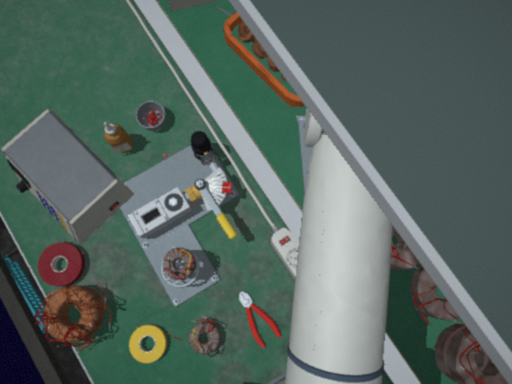

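```bash
python3 -m crank '{"dp":[[-0.01,0.03,0.05],[0,0,0.1],[0,0,0.1],[0,0,0.1],[0,0,0.09],[0,0,0]],"dr":[[0,0,0.1],[0,0,0],[0,0,0],[0,0,0],[0,0,0],[0,0,0]],"hand":[1,1,1,1,1,1]}'; python3 plan.py .614 -.251 .085 75
python3 - <<'E'
from h import *
s=cam("side"); t=cam("top"); save(s,"s10",(200,130,420,300),3.6);
E
```

```text
time_s: 4.33
tcp_pos: [0.6118, -0.2495, 0.1323]
orientation: [0.795, 0.607, -0.002, -0.005]
ft_force: [-1.0, 0.9, -1.6]
opening: 0.0879
t 4.33 p [ 0.6118 -0.2495  0.1323] phi 74.70749992947475 z [-0.0096  0.0045 -0.9999] q [-25.1  15.2  68.5  -0.   96.9  -9.8] F [-1.   0.9 -1.6] open 0.0879
dp total units [-0.0038  0.0119  0.189 ] dr z units -0.07312501763131252
```

View pics/s10.png

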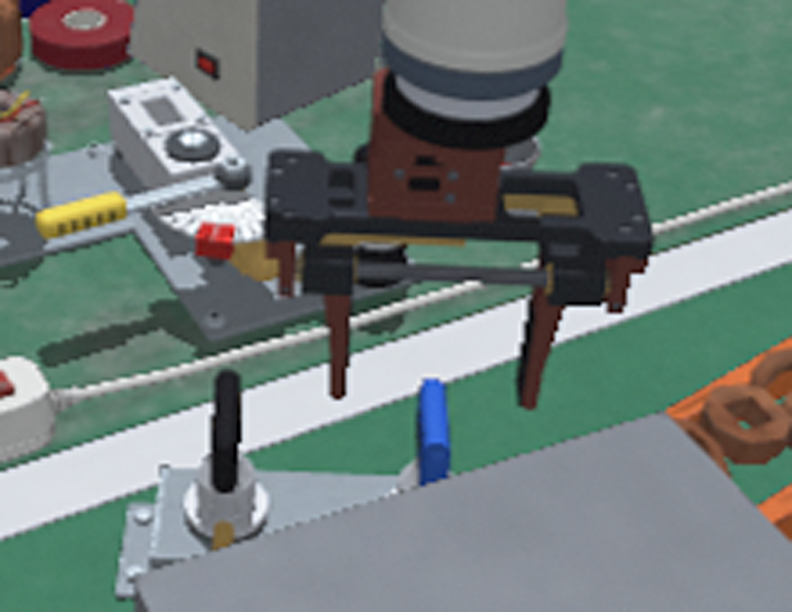

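```bash
python3 -m crank '{"dp":[[0,0.01,0.06],[0,0,0.06],[0,0,0.05],[0,0,0.02],[0,0,0],[0,0,0]],"dr":[[0,0,0],[0,0,0],[0,0,0],[0,0,0],[0,0,0],[0,0,0]],"hand":[1,1,1,1,1,1]}'; python3 plan.py .614 -.251 .085 75
python3 - <<'E'
from h import *
s=cam("side"); t=cam("top"); save(s,"s11",(250,150,400,290),4);
E
```

```text
time_s: 4.93
tcp_pos: [0.6166, -0.2511, 0.0929]
orientation: [0.794, 0.608, 0.0, 0.0]
ft_force: [0.2, 0.4, 0.5]
opening: 0.0877
t 4.93 p [ 0.6166 -0.2511  0.0929] phi 74.8224850480573 z [ 0.0002 -0.0001 -1.    ] q [-25.1  16.   71.6   0.   92.4  -9.9] F [0.2 0.4 0.5] open 0.0877
dp total units [-0.0023 -0.0101  0.0317] dr z units -0.04437873798567438
```

View pics/s11.png

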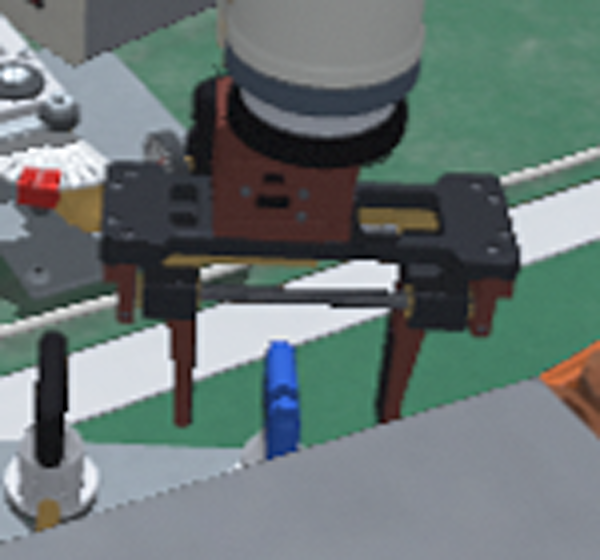

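```bash
python3 -m crank '{"dp":[[0,-0.01,0.03],[0,0,0],[0,0,0],[0,0,0],[0,0,0],[0,0,0],[0,0,0],[0,0,0],[0,0,0]],"dr":[[0,0,0],[0,0,0],[0,0,0],[0,0,0],[0,0,0],[0,0,0],[0,0,0],[0,0,0],[0,0,0]],"hand":[1,1,0,0,0,0,0,0,0]}' 35; python3 plan.py .614 -.251 .085 75
```

```text
time_s: 5.78
tcp_pos: [0.6141, -0.2504, 0.0852]
orientation: [0.794, 0.608, 0.0, 0.0]
ft_force: [0.1, -0.0, -0.3]
opening: 0.0445
t 5.78 p [ 0.6141 -0.2504  0.0852] phi 74.83353982773843 z [ 0.0001 -0.     -1.    ] q [-25.1  15.8  72.6   0.   91.6 -10. ] F [ 0.1 -0.  -0.3] open 0.0445
dp total units [-0.0024  0.0003  0.0008] dr z units -0.04161504306539143
```

```bash
python3 -m crank '{"dp":[[0,0,0],[0,0,0],[0,0,0],[0,0,0],[0,0,0],[0,0,0],[0,0,0],[0,0,0]],"dr":[[0,0,0],[0,0,0],[0,0,0],[0,0,0],[0,0,0],[0,0,0],[0,0,0],[0,0,0]],"hand":[0,0,0,0,0,0,0,0]}' 35; python3 plan.py .614 -.251 .085 75
```

```text
time_s: 6.45
tcp_pos: [0.614, -0.2504, 0.085]
orientation: [0.794, 0.608, 0.0, -0.0]
ft_force: [1.0, -0.2, -0.9]
opening: 0.0138
t 6.45 p [ 0.614  -0.2504  0.085 ] phi 74.82863949225941 z [-0.  0. -1.] q [-25.1  15.8  72.6   0.   91.6 -10. ] F [ 1.  -0.2 -0.9] open 0.0138
dp total units [-0.0024  0.0005  0.0001] dr z units -0.04284012693514683
```

```bash
python3 -m crank '{"dp":[[0,0,-0.03],[0,0,-0.06],[0,0,-0.08],[0,0,-0.1],[0,0,-0.1],[0,0,-0.1],[0,0,-0.1],[0,0,-0.05],[0,0,0],[0,0,0]],"dr":[[0,0,0],[0,0,0],[0,0,0],[0,0,0],[0,0,0],[0,0,0],[0,0,0],[0,0,0],[0,0,0],[0,0,0]],"hand":[0,0,0,0,0,0,0,0,0,0]}' 35; python3 plan.py .538 .172 .24 102.84;  python3 - <<'E'
from h import *
s=cam("side"); save(s,"s12",(200,60,420,300),2.5); 
E
```

```text
time_s: 7.28
tcp_pos: [0.6141, -0.2505, 0.2406]
orientation: [0.794, 0.608, 0.0, 0.0]
ft_force: [0.4, -1.3, -3.4]
opening: 0.0136
t 7.28 p [ 0.6141 -0.2505  0.2406] phi 74.82748181924939 z [ 0.0008 -0.0004 -1.    ] q [-25.1  15.6  57.1  -0.  107.3 -10. ] F [ 0.4 -1.3 -3.4] open 0.0136
dp total units [ 1.5513 -0.7362  0.0014] dr z units -7.0031295451876545
```

View pics/s12.png

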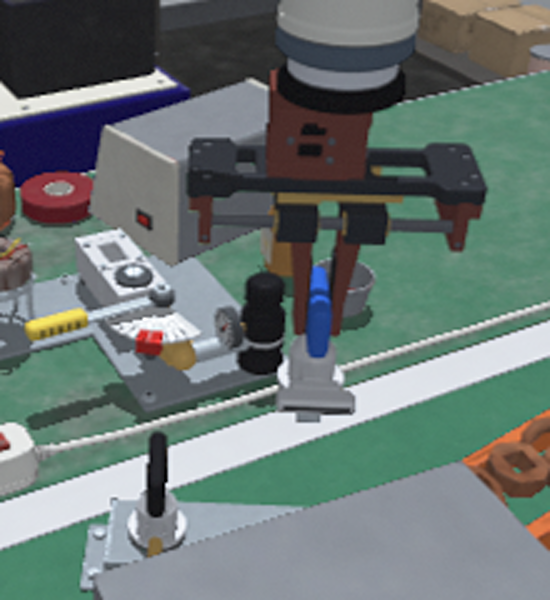

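Run:
```python
from h import *
from scipy.optimize import brentq
np.set_printoptions(precision=3,suppress=True)
s=cam("side");t=cam("top")
c=back(s,269,165.8,0); print(c, back(t,132,193,0))
h=brentq(lambda z: proj(s,[c[0],c[1],z])[0][1]-119.6,0,.5); print("h",h, proj(t,[c[0],c[1],h]),proj(t,[c[0],c[1],0]))
p=np.array([.538,.172]); a=.2241; d=c[:2]-p; print("in port frame",np.array([[np.cos(a),np.sin(a)],[-np.sin(a),np.cos(a)]])@d)
```

```text
[0.619 0.228 0.   ] [0.62 0.21 0.  ]
h 0.14946738627921513 [[105.554 180.162]] [[124.857 195.516]]
in port frame [0.091 0.036]
```

```bash
python3 -m crank '{"dp":[[0.06,-0.03,0],[0.11,-0.055,0],[0.12,-0.06,0],[0.13,-0.06,0],[0.13,-0.06,0],[0.13,-0.06,0],[0.13,-0.06,0],[0.13,-0.06,0],[0.13,-0.06,0],[0.13,-0.06,0]],"dr":[[0,0,0],[0,0,0],[0,0,0],[0,0,0],[0,0,0],[0,0,0],[0,0,0],[0,0,0],[0,0,0],[0,0,0]],"hand":[0,0,0,0,0,0,0,0,0,0]}'; python3 -m crank '{"dp":[[0.12,-0.06,0],[0.11,-0.05,0],[0.08,-0.04,0],[0.04,-0.02,0],[0,0,0],[0,0,0],[0,0,0],[0,0,0],[0,0,0]],"dr":[[0,0,0],[0,0,-1],[0,0,-1],[0,0,-1],[0,0,-1],[0,0,-1],[0,0,-1],[0,0,-1],[0,0,0]],"hand":[0,0,0,0,0,0,0,0,0]}'; python3 plan.py .538 .172 .24 102.84;  python3 - <<'E'
from h import *
s=cam("side"); save(s,"s13",(150,0,400,220),3);t=cam("top"); save(t,"t13",(80,60,330,310),2.4)
E
```

```text
time_s: 8.27
tcp_pos: [0.555, 0.0777, 0.2384]
orientation: [0.794, 0.608, -0.001, -0.001]
ft_force: [0.5, -0.2, -2.6]
opening: 0.0142
time_s: 9.02
tcp_pos: [0.5345, 0.1709, 0.2383]
orientation: [0.623, 0.783, -0.001, -0.001]
ft_force: [0.7, -0.5, -3.5]
opening: 0.0136
t 9.02 p [0.5345 0.1709 0.2383] phi 102.98476061574284 z [-0.0029 -0.0007 -1.    ] q [ 14.3  -0.4  74.7  -0.  105.9   1.3] F [ 0.7 -0.5 -3.5] open 0.0136
dp total units [ 0.0011  0.0148 -0.0068] dr z units 0.0361901539357099
```

View pics/s13.png

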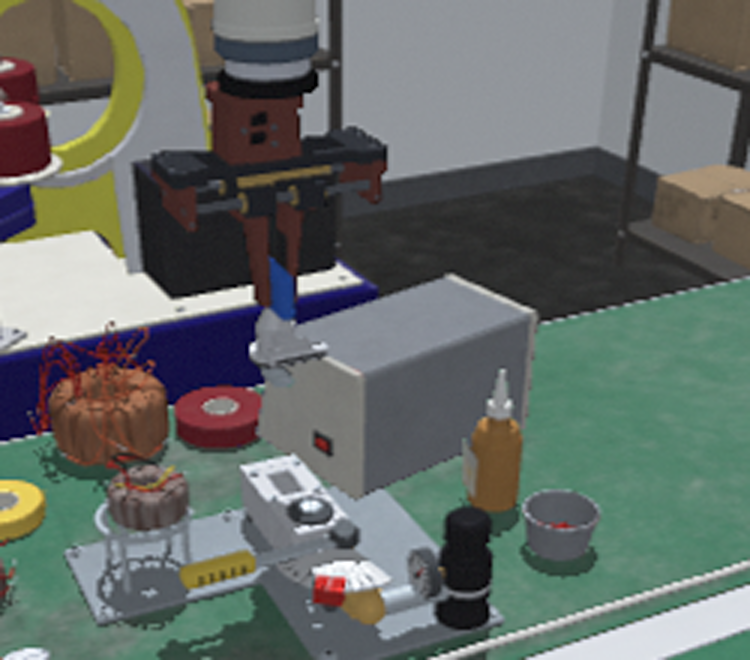

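View pics/t13.png

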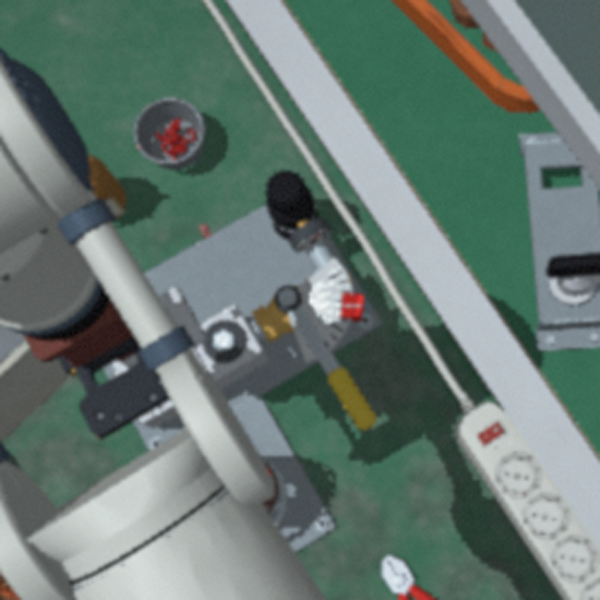

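```bash
python3 -m crank '{"dp":[[0,0.015,0.04],[0,0,0.08],[0,0,0.08],[0,0,0.08],[0,0,0.05],[0,0,0.02],[0,0,0],[0,0,0]],"dr":[[0,0,0],[0,0,0],[0,0,0],[0,0,0],[0,0,0],[0,0,0],[0,0,0],[0,0,0]],"hand":[0,0,0,0,0,0,0,0]}';  python3 plan.py .538 .172 .15 102.84;  python3 - <<'E'
from h import *
s=cam("side"); save(s,"s14",(220,90,290,180),8.5); cv2.imwrite("pics/raw14.png",s["frame"][:,:,::-1])
E
```

```text
time_s: 9.78
tcp_pos: [0.5389, 0.1718, 0.1531]
orientation: [0.624, 0.782, 0.0, 0.0]
ft_force: [0.4, -0.7, -2.8]
opening: 0.0136
t 9.78 p [0.5389 0.1718 0.1531] phi 102.80796530205762 z [ 0.0005  0.0001 -1.    ] q [14.2 -0.3 83.2 -0.  97.   1.4] F [ 0.4 -0.7 -2.8] open 0.0136
dp total units [ 0.0018 -0.0034  0.0125] dr z units -0.008008674485594725
```

View pics/s14.png

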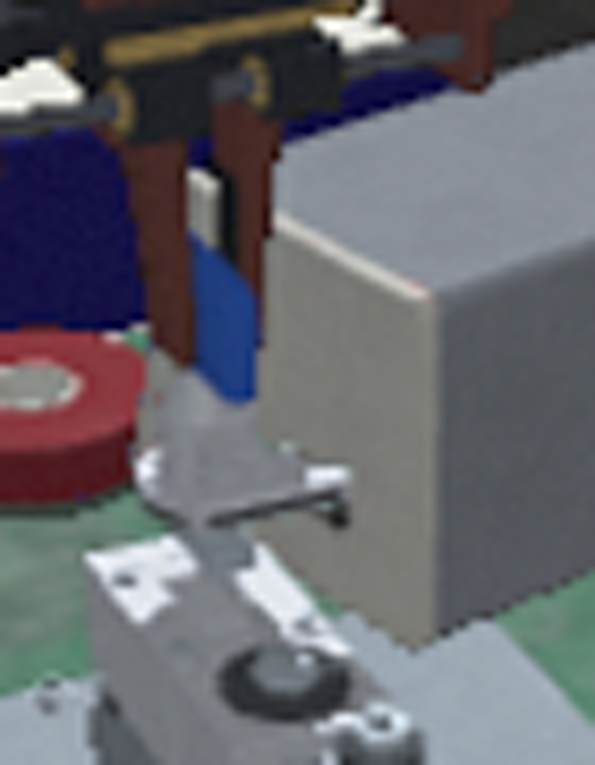

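```bash
cat > ov.py <<'E'
from h import *
def overlay(s,img,crop,k,tcp,mouth_deg,name,dx=0,dy=0,dz=.013,tilt=0,port=None):
    x0,y0,x1,y1=crop
    im=cv2.resize(img[y0:y1,x0:x1],None,fx=k,fy=k,interpolation=cv2.INTER_CUBIC)
    a=np.radians(mouth_deg); M=np.array([[np.cos(a),-np.sin(a),0],[np.sin(a),np.cos(a),0],[0,0,1]])
    M=M@R.from_euler('y',tilt,degrees=True).as_matrix()
    c=np.array([tcp[0],tcp[1],tcp[2]+dz])+M@np.array([dx,dy,0])
    def pl(pts,col,closed=True):
        q=(proj(s,np.array(pts))+.5-np.array([x0,y0]))*k
        cv2.polylines(im,[np.round(q*16).astype(np.int32)],closed,col,1,cv2.LINE_AA,4)
    L=lambda *P:[c+M@np.array(p) for p in P]
    for z in (.019,-.019): pl(L((.031,.007,z),(.031,-.007,z),(-.031,-.007,z),(-.031,.007,z)),(0,255,255))
    pl(L((.054,.026,-.0365),(.054,.026,-.0475),(.054,-.026,-.0475),(.054,-.026,-.0365)),(0,255,0))
    th=np.linspace(0,2*np.pi,40)
    pl(L(*[(.0235*np.cos(t),.0235*np.sin(t),-.064) for t in th]),(255,0,255))
    pl(L((.018,.009,-.085),(.018,-.009,-.085),(-.018,-.009,-.085),(-.018,.009,-.085)),(0,0,255))
    if port is not None:
        b=port[2]; N=np.array([[np.cos(b),-np.sin(b)],[np.sin(b),np.cos(b)]])
        pl([np.append(port[:2]+N@np.array(v),.062) for v in ((.011,.0205),(-.011,.0205),(-.011,-.0205),(.011,-.0205))],(255,255,0))
    cv2.imwrite(f"pics/{name}.png",im)
E
python3 - <<'E'
from ov import *
s=cam("side"); img=cv2.imread("pics/raw14.png"); o=get_obs()
overlay(s,img,(220,90,290,180),8.5,o["tcp_pos"],-77.2,"ov14",port=np.array([.5381,.1717,.2241]))
E
```

```text
(no output)
```

View pics/ov14.png

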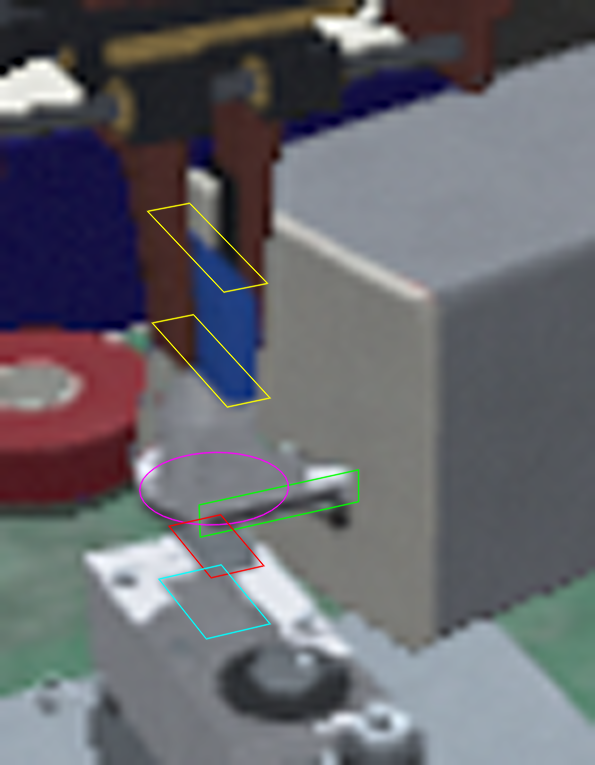

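```bash
python3 - <<'E'
from fit import *
def only(d,px,c):
    return least_squares(lambda p: np.concatenate([proj(d,W(p,l,.062))[0]-q for q,l in zip(px,c)]),[.538,.172,.22]).x
print("side",only(s,slotS,cS),"top",only(t,slotT,cT))
E
python3 - <<'E'
from ov import *
s=cam("side"); img=cv2.imread("pics/raw14.png"); o=get_obs()
for i,dx in enumerate((-.003,-.006)): overlay(s,img,(232,115,270,160),15,o["tcp_pos"],-77.2,f"ov14{i}",dx=dx)
a=cv2.imread("pics/ov140.png");b=cv2.imread("pics/ov141.png"); cv2.imwrite("pics/ov14c.png",cv2.resize(np.hstack([a,b]),(800,474)))
E
```

```text
side [0.5377 0.171  0.1507] top [0.5382 0.1717 0.2421]
```

View pics/ov14c.png

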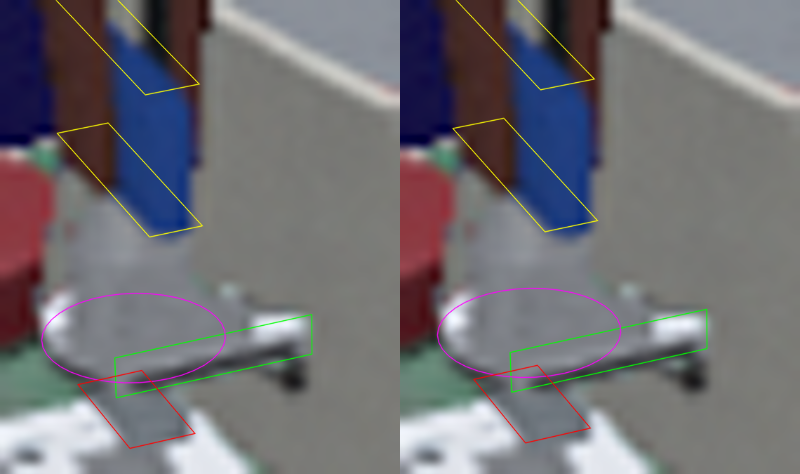

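```bash
python3 -m crank '{"dp":[[-0.01,-0.003,0],[0,0,0.02],[0,0,0.02],[0,0,0.02],[0,0,0.02],[0,0,0.01],[0,0,0],[0,0,0]],"dr":[[0,0,0],[0,0,0],[0,0,0],[0,0,0],[0,0,0],[0,0,0],[0,0,0],[0,0,0]],"hand":[0,0,0,0,0,0,0,0]}';  python3 plan.py .5386 .1691 .13 102.84;  python3 - <<'E'
from h import *
s=cam("side"); save(s,"s15",(232,100,282,170),8.5); cv2.imwrite("pics/raw15.png",s["frame"][:,:,::-1])
E
```

```text
time_s: 10.7
tcp_pos: [0.5383, 0.1692, 0.1297]
orientation: [0.624, 0.782, -0.0, -0.0]
ft_force: [0.7, 1.4, -3.3]
opening: 0.0137
t 10.7 p [0.5383 0.1692 0.1297] phi 102.83691097874228 z [-0.0008  0.     -1.    ] q [14.  -0.2 85.5  0.  94.8  1.2] F [ 0.7  1.4 -3.3] open 0.0137
dp total units [-0.0008  0.0011 -0.0012] dr z units -0.0007722553144304811
```

View pics/s15.png

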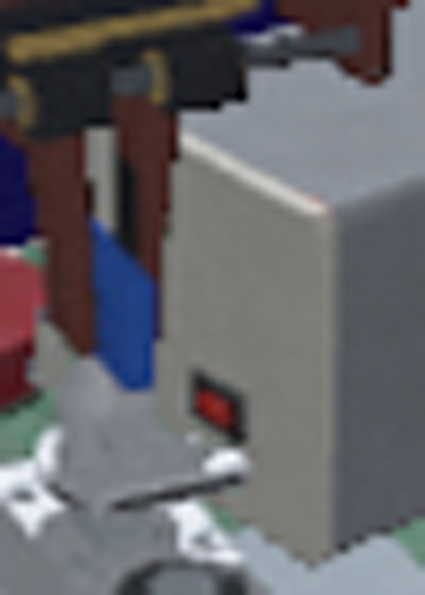

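```bash
python3 -m crank '{"dp":[[0,0,0.01],[0,0,0.015],[0,0,0.015],[0,0,0.01],[0,0,0],[0,0,0]],"dr":[[0,0,0],[0,0,0],[0,0,0],[0,0,0],[0,0,0],[0,0,0]],"hand":[0,0,0,0,0,0]}';  python3 plan.py .5386 .1691 .113 102.84
```

```text
time_s: 11.25
tcp_pos: [0.5384, 0.1689, 0.1172]
orientation: [0.624, 0.782, -0.0, -0.0]
ft_force: [1.1, -0.5, -2.6]
opening: 0.014
t 11.25 p [0.5384 0.1689 0.1172] phi 102.82175247672158 z [-0.0007 -0.0005 -1.    ] q [14.   0.  86.5 -0.  93.5  1.2] F [ 1.1 -0.5 -2.6] open 0.014
dp total units [0.0006 0.0012 0.0166] dr z units -0.0045618808196046245
```

```bash
python3 -m crank '{"dp":[[0,0,0.006],[0,0,0.006],[0,0,0],[0,0,0]],"dr":[[0,0,0],[0,0,0],[0,0,0],[0,0,0]],"hand":[0,0,0,0]}';  python3 plan.py .5386 .1691 .113 102.84; python3 -m crank '{"dp":[[0,0,0],[0,-0.0007,0],[0,-0.0007,0],[0,-0.0007,0]],"dr":[[0,0,0.3],[0,0,0.7],[0,0,1],[0,0,1]],"hand":[0,0,0,0]}';  python3 plan.py .5386 .1691 .113 12.84
```

```text
time_s: 11.58
tcp_pos: [0.5385, 0.1691, 0.1146]
orientation: [0.624, 0.782, -0.0, -0.0]
ft_force: [0.1, -1.0, -3.1]
opening: 0.0139
t 11.58 p [0.5385 0.1691 0.1146] phi 102.82803322281734 z [-0.0001 -0.0001 -1.    ] q [14.   0.1 86.8 -0.  93.2  1.2] F [ 0.1 -1.  -3.1] open 0.0139
dp total units [-0.      0.0005  0.0062] dr z units -0.0029916942956660364
time_s: 11.92
tcp_pos: [0.5381, 0.1691, 0.1148]
orientation: [0.704, 0.711, 0.0, 0.0]
ft_force: [-0.4, 0.1, -2.8]
opening: 0.0141
t 11.92 p [0.5381 0.1691 0.1148] phi 90.57463948817366 z [ 0.0002  0.0001 -1.    ] q [14.  -0.  86.8 -0.  93.2 13.4] F [-0.4  0.1 -2.8] open 0.0141
dp total units [0.0001 0.0021 0.0072] dr z units 19.433659872043414
```

```bash
python3 -m crank '{"dp":[[0,-0.0007,0],[0,-0.0007,0],[0,-0.0007,0],[0,-0.0007,0],[0,-0.0007,0],[0,-0.0007,0],[0,-0.0007,0],[0,-0.0007,0]],"dr":[[0,0,1],[0,0,1],[0,0,1],[0,0,1],[0,0,1],[0,0,1],[0,0,1],[0,0,1]],"hand":[0,0,0,0,0,0,0,0]}';  python3 plan.py .5356 .171 .113 12.84
```

```text
time_s: 12.58
tcp_pos: [0.5367, 0.1694, 0.1148]
orientation: [0.872, 0.489, 0.0, 0.0]
ft_force: [-0.6, 0.0, -2.6]
opening: 0.014
t 12.58 p [0.5367 0.1694 0.1148] phi 58.5689979730167 z [ 0.0002  0.     -1.    ] q [14.1 -0.2 87.  -0.  93.2 45.5] F [-0.6  0.  -2.6] open 0.014
dp total units [ 0.0032 -0.0072  0.0071] dr z units 11.432249493254176
```

```bash
python3 -m crank '{"dp":[[0,-0.0007,0],[0,-0.0007,0],[0,-0.0007,0],[0,-0.0007,0],[0,-0.0007,0],[0,-0.0007,0],[0,-0.0007,0],[0,-0.0007,0],[0,-0.0007,0],[0,-0.0007,0]],"dr":[[0,0,1],[0,0,1],[0,0,1],[0,0,1],[0,0,1],[0,0,1],[0,0,1],[0,0,1],[0,0,1],[0,0,1]],"hand":[0,0,0,0,0,0,0,0,0,0]}'; python3 -m crank '{"dp":[[0,-0.0007,0],[0,-0.0007,0.004],[0,0,0.004],[0,0,0.003],[0,0,0]],"dr":[[0,0,1],[0,0,0.4],[0,0,0],[0,0,0],[0,0,0]],"hand":[0,0,0,0,0]}';  python3 plan.py .5356 .171 .113 12.84
python3 - <<'E'
from h import *
s=cam("side"); save(s,"s16",(215,90,295,180),8); cv2.imwrite("pics/raw16.png",s["frame"][:,:,::-1]);t=cam("top"); save(t,"t16",(100,120,250,310),3);cv2.imwrite("pics/rawt16.png",t["frame"][:,:,::-1])
E
```

```text
time_s: 13.42
tcp_pos: [0.5359, 0.1706, 0.1149]
orientation: [0.987, 0.161, 0.0, 0.0]
ft_force: [0.8, -0.3, -3.9]
opening: 0.0141
time_s: 13.83
tcp_pos: [0.5359, 0.1711, 0.113]
orientation: [0.993, 0.115, 0.001, -0.0]
ft_force: [1.0, -0.5, 2.3]
opening: 0.0139
t 13.83 p [0.5359 0.1711 0.113 ] phi 13.26147180133256 z [ 0.0017  0.0004 -1.    ] q [14.2 -0.3 87.3  0.  92.9 91. ] F [ 1.  -0.5  2.3] open 0.0139
dp total units [-0.0012  0.0002  0.0001] dr z units 0.10536795033313995
```

View pics/s16.png

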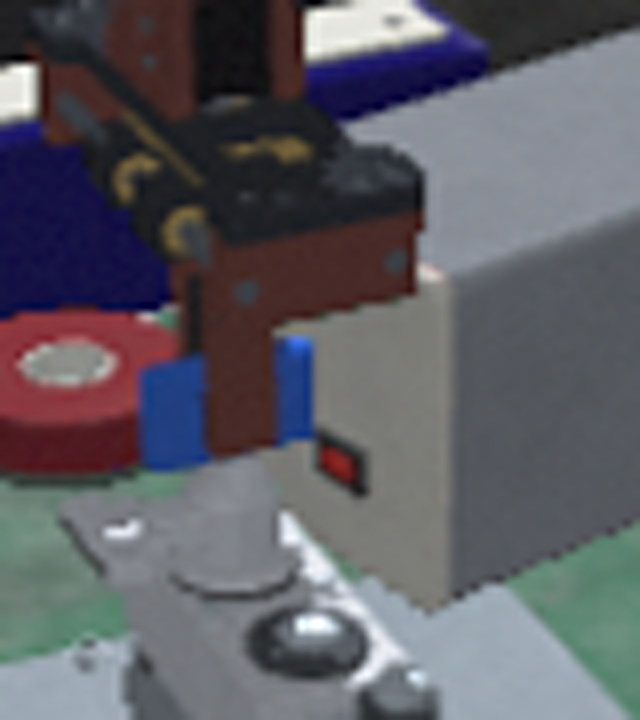

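View pics/t16.png

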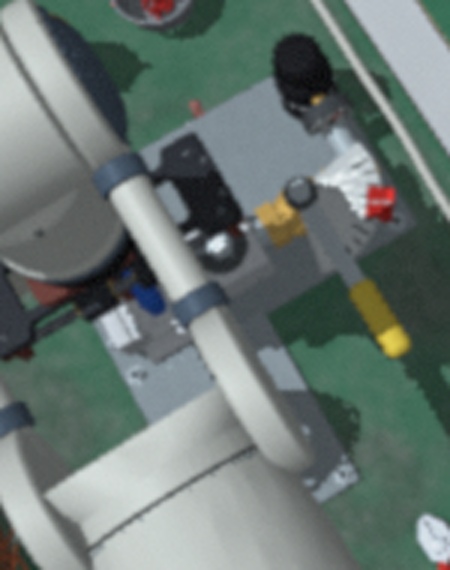

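Run:
```python
from ov import *
s=cam("side"); img=cv2.imread("pics/raw16.png"); o=get_obs()
for i,dx in enumerate((0,-.003)): overlay(s,img,(225,120,265,170),15,o["tcp_pos"],-167,f"ov16{i}",dx=dx,port=np.array([.538,.1715,.2241]))
a=cv2.imread("pics/ov160.png");b=cv2.imread("pics/ov161.png"); cv2.imwrite("pics/ov16c.png",cv2.resize(np.hstack([a,b]),(800,500)))
```

```text
(no output)
```

View pics/ov16c.png

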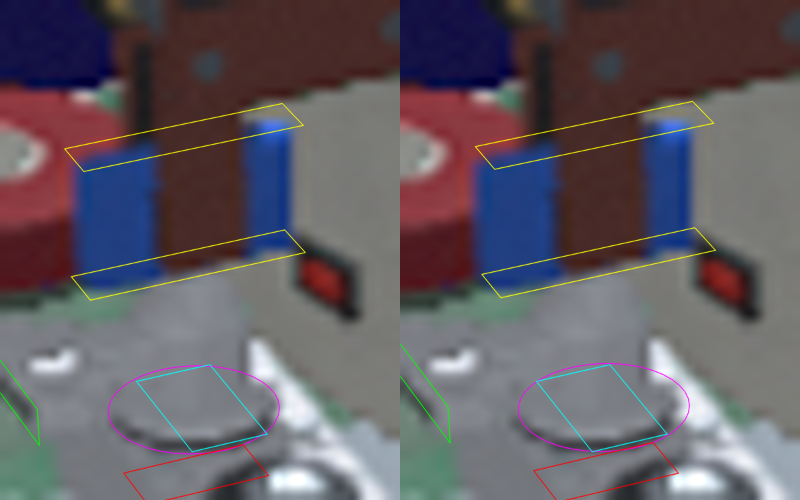

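```bash
python3 -m crank '{"dp":[[0.004,0,0.002],[0,0,0],[0,0,0]],"dr":[[0,0,0.1],[0,0,0],[0,0,0]],"hand":[0,0,0]}'; python3 plan.py; python3 -m crank '{"dp":[[0,0,0],[0,0,0],[0,0,0],[0,0,0],[0,0,0],[0,0,0],[0,0,0]],"dr":[[0,0,0],[0,0,0],[0,0,0],[0,0,0],[0,0,0],[0,0,0],[0,0,0]],"hand":[0.6,0.6,0.6,0.6,0.6,0.6,0.6]}'; python3 -m crank '{"dp":[[0,0,-0.02],[0,0,-0.04],[0,0,-0.08],[0,0,-0.1],[0,0,-0.1],[0,0,-0.06],[0,0,0]],"dr":[[0,0,0],[0,0,0],[0,0,0],[0,0,0],[0,0,0],[0,0,0],[0,0,0]],"hand":[0.6,0.6,0.6,0.6,0.6,0.6,0.6]}';  python3 plan.py
```

```text
time_s: 14.23
tcp_pos: [0.5362, 0.1711, 0.1129]
orientation: [0.994, 0.112, 0.0, 0.0]
ft_force: [-3.3, -2.2, 7.9]
opening: 0.0137
t 14.23 p [0.5362 0.1711 0.1129] phi 12.834412195541123 z [ 0.0003 -0.     -1.    ] q [14.2 -0.2 87.2 -0.  93.  91.4] F [-3.3 -2.2  7.9] open 0.0137
time_s: 14.82
tcp_pos: [0.5364, 0.1712, 0.1112]
orientation: [0.994, 0.112, -0.0, 0.0]
ft_force: [1.5, 0.7, -0.9]
opening: 0.0524
time_s: 15.4
tcp_pos: [0.5379, 0.1716, 0.2173]
orientation: [0.994, 0.112, 0.004, -0.001]
ft_force: [1.3, -0.3, 0.8]
opening: 0.0527
t 15.4 p [0.5379 0.1716 0.2173] phi 12.82883047819671 z [ 0.0083  0.0021 -1.    ] q [ 14.2  -0.8  77.2   0.  103.1  91.4] F [ 1.3 -0.3  0.8] open 0.0527
```

Run:
```python
from ov import *
s=cam("side"); img=s["frame"][:,:,::-1].copy()
overlay(s,img,(190,120,290,195),8,(.5365,.1715,.113),-167.2,"ov17",dx=0,port=np.array([.538,.1715,.2241]))
```

```text
(no output)
```

View pics/ov17.png

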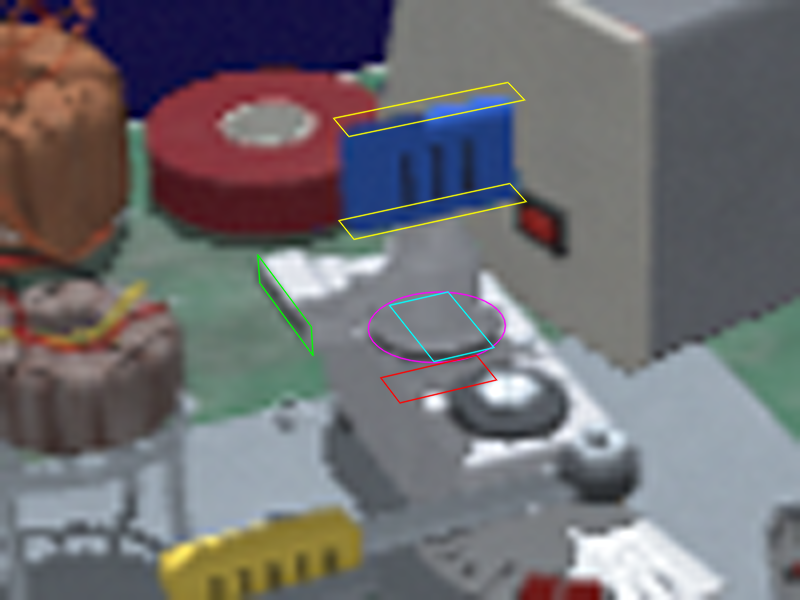

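```bash
cat > lev.py <<'E'
from h import *
P=np.array([.538,.1715]); Y=.2241
def lev(a,z,r=.112):
    c,s=np.cos(Y),np.sin(Y); l=np.array([-r*np.cos(a),-.13-r*np.sin(a)])
    return [*(P+np.array([[c,-s],[s,c]])@l),z],np.degrees(Y+a)
if __name__=="__main__":
    for a in (0,.0285,.963): print(a,lev(a,.1))
E
python3 lev.py; python3 plan.py .456 .0165 .13 14.5
```

```text
0 ([np.float64(0.4576903795421168), np.float64(0.019861070757174165), 0.1], np.float64(12.839984188881749))
0.0285 ([np.float64(0.45844398394690045), np.float64(0.016759417204465415), 0.1], np.float64(14.472913905004594))
0.963 ([np.float64(0.5249624999611664), np.float64(-0.05910545818715815), 0.1], np.float64(68.01581985998003))
t 15.45 p [0.5374 0.1715 0.2146] phi 12.83017452358179 z [ 0.0052  0.0013 -1.    ] q [ 14.2  -0.7  77.4   0.  103.   91.4] F [ 0.  -0.1 -0.7] open 0.0524
dp total units [-0.457   0.5323  0.3358] dr z units -0.4174563691045523
```

```bash
python3 -m crank '{"dp":[[-0.03,0.04,0],[-0.08,0.09,0],[-0.08,0.1,0],[-0.08,0.1,0],[-0.08,0.1,0],[-0.07,0.07,0],[-0.03,0.03,0.02],[0,0,0.06],[0,0,0.08],[0,0,0.08]],"dr":[[0,0,-0.4],[0,0,0],[0,0,0],[0,0,0],[0,0,0],[0,0,0],[0,0,0],[0,0,0],[0,0,0],[0,0,0]],"hand":[0.6,0.6,0.6,0.6,0.6,0.6,0.6,0.6,0.6,0.6]}'; python3 -m crank '{"dp":[[0,0,0.05],[0,0,0],[0,0,0]],"dr":[[0,0,0],[0,0,0],[0,0,0]],"hand":[0.6,0.6,0.6]}'; python3 plan.py .4584 .0168 .066 14.47
python3 - <<'E'
from h import *
s=cam("side"); save(s,"s18",(180,90,300,220),4.6);t=cam("top"); save(t,"t18",(100,120,300,310),3)
E
```

```text
time_s: 16.28
tcp_pos: [0.4601, 0.0151, 0.1498]
orientation: [0.992, 0.125, -0.0, -0.0]
ft_force: [0.7, 0.7, 0.5]
opening: 0.0527
time_s: 16.53
tcp_pos: [0.4597, 0.0154, 0.1378]
orientation: [0.992, 0.126, -0.001, -0.0]
ft_force: [0.3, 1.2, -0.1]
opening: 0.0528
t 16.53 p [0.4597 0.0154 0.1378] phi 14.452648225647787 z [-0.0024  0.0002 -1.    ] q [ -2.3 -16.6  99.5   0.   97.2  73.2] F [ 0.3  1.2 -0.1] open 0.0528
dp total units [-0.0028 -0.0066  0.2873] dr z units -0.0043379435880535056
```

View pics/s18.png

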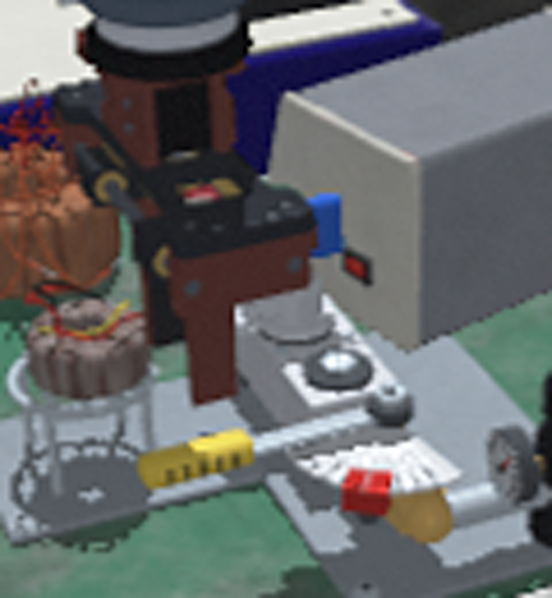

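View pics/t18.png

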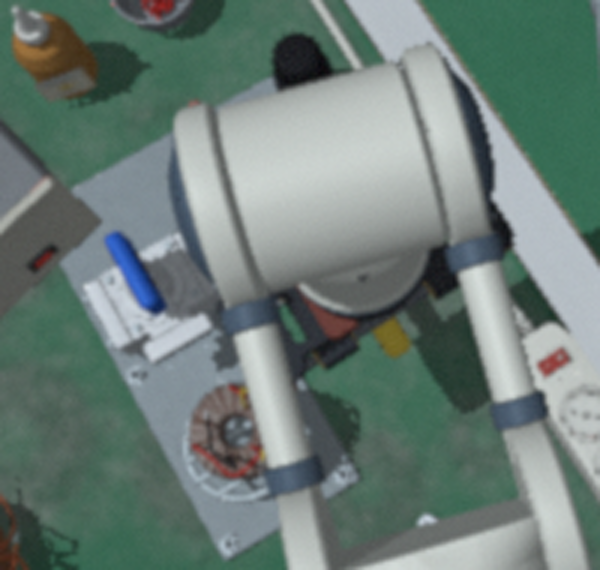

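```bash
python3 -m crank '{"dp":[[-0.003,-0.006,0.03],[0,0,0.06],[0,0,0.06],[0,0,0.06],[0,0,0.04],[0,0,0.025],[0,0,0],[0,0,0]],"dr":[[0,0,0],[0,0,0],[0,0,0],[0,0,0],[0,0,0],[0,0,0],[0,0,0],[0,0,0]],"hand":[0.6,0.6,0.6,0.6,0.6,0.6,0.6,0.6]}'; python3 plan.py .4584 .0168 .066 14.47
python3 - <<'E'
from h import *
s=cam("side"); save(s,"s19",(190,110,290,220),5)
E
```

```text
time_s: 17.3
tcp_pos: [0.4592, 0.0163, 0.0705]
orientation: [0.992, 0.126, 0.0, 0.0]
ft_force: [0.2, -0.4, -0.1]
opening: 0.0523
t 17.3 p [0.4592 0.0163 0.0705] phi 14.43096362557844 z [ 0.0004 -0.     -1.    ] q [ -2.2 -15.6 105.6  -0.   90.1  73.4] F [ 0.2 -0.4 -0.1] open 0.0523
dp total units [-0.0028 -0.0028  0.0182] dr z units -0.009759093605389957
```

View pics/s19.png

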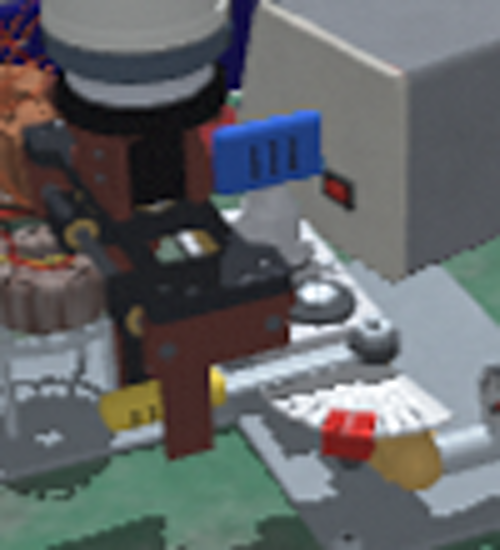

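```bash
python3 -m crank '{"dp":[[-0.003,0,0.018],[0,0,0],[0,0,0],[0,0,0],[0,0,0],[0,0,0],[0,0,0],[0,0,0],[0,0,0],[0,0,0]],"dr":[[0,0,0],[0,0,0],[0,0,0],[0,0,0],[0,0,0],[0,0,0],[0,0,0],[0,0,0],[0,0,0],[0,0,0]],"hand":[0.6,0,0,0,0,0,0,0,0,0]}' 15; python3 plan.py .4584 .0168 .066 14.47
```

```text
time_s: 18.18
tcp_pos: [0.4583, 0.0163, 0.0658]
orientation: [0.992, 0.126, 0.0, -0.0]
ft_force: [-1.8, 2.0, 2.2]
opening: 0.0197
t 18.18 p [0.4583 0.0163 0.0658] phi 14.448071364893462 z [ 0.      0.0004 -1.    ] q [ -2.2 -15.6 106.    0.   89.6  73.3] F [-1.8  2.   2.2] open 0.0197
dp total units [ 0.0008 -0.0017 -0.0008] dr z units -0.005482158776634716
```

```bash
python3 -m crank '{"dp":[[0.0005,0.0156,0],[0.001,0.031,0],[0.001,0.031,0],[0.001,0.031,0],[0.0005,0.0156,0],[0,0,0]],"dr":[[0,0,-0.5],[0,0,-1],[0,0,-1],[0,0,-1],[0,0,-0.5],[0,0,0]],"hand":[0,0,0,0,0,0]}'
python3 - <<'E'
from lev import *
print(lev(np.radians(30.45)-Y,.0658))
E
python3 plan.py
```

```text
time_s: 18.68
tcp_pos: [0.4708, -0.0129, 0.0658]
orientation: [0.965, 0.263, 0.0, 0.0]
ft_force: [1.1, 0.1, 1.3]
opening: 0.0201
([np.float64(0.4703377292108282), np.float64(-0.012009346766114065), 0.0658], np.float64(30.450000000000003))
t 18.68 p [ 0.4708 -0.0129  0.0658] phi 30.468056110694178 z [ 0.0009 -0.     -1.    ] q [ -5.7 -13.6 104.4   0.   89.2  53.8] F [1.1 0.1 1.3] open 0.0201
```

```bash
python3 -m crank '{"dp":[[0.0005,0.0156,0],[0.001,0.031,0],[0.001,0.031,0],[0.001,0.031,0],[0.001,0.031,0],[0.001,0.031,0],[0.001,0.031,0],[0.001,0.031,0],[0.001,0.031,0],[0.001,0.028,0]],"dr":[[0,0,-0.5],[0,0,-1],[0,0,-1],[0,0,-1],[0,0,-1],[0,0,-1],[0,0,-1],[0,0,-1],[0,0,-1],[0,0,-0.9]],"hand":[0,0,0,0,0,0,0,0,0,0]}'; python3 -m crank '{"dp":[[0,0,0],[0,0,0]],"dr":[[0,0,0],[0,0,0]],"hand":[0,0]}'
python3 - <<'E'
from lev import *
o=get_obs(); p=o["tcp_pos"][:2]-P; c,s_=np.cos(Y),np.sin(Y); l=np.array([[c,s_],[-s_,c]])@p; print("a from pos",np.arctan2(-(l[1]+.13),-l[0]), "r",np.hypot(l[0],l[1]+.13))
s=cam("side"); save(s,"s20",(200,110,320,220),5);t=cam("top"); save(t,"t20",(100,120,300,310),3)
E
python3 plan.py
```

```text
time_s: 19.52
tcp_pos: [0.525, -0.0593, 0.0658]
orientation: [0.829, 0.56, 0.0, 0.0]
ft_force: [0.2, 2.4, 1.3]
opening: 0.0194
time_s: 19.68
tcp_pos: [0.525, -0.0594, 0.0658]
orientation: [0.83, 0.558, 0.001, 0.001]
ft_force: [2.8, 0.2, 0.4]
opening: 0.02
a from pos 0.9645747111756628 r 0.11221106262898266
t 19.78 p [ 0.5248 -0.0593  0.0658] phi 67.90036290140077 z [ 0.0016 -0.0003 -1.    ] q [-10.1  -4.4  96.2   0.   88.2  12. ] F [ 5.1  1.3 -0.9] open 0.0201
```

View pics/s20.png

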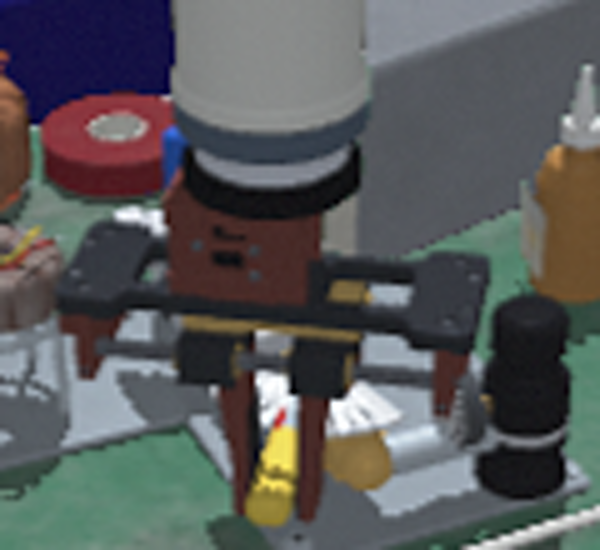

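View pics/t20.png

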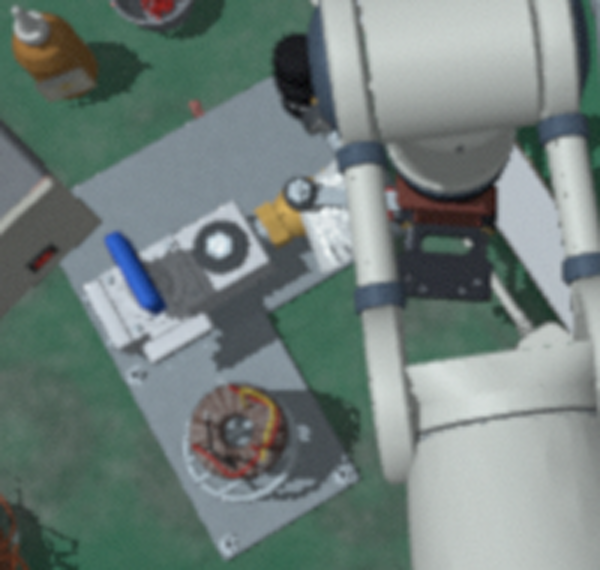

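```bash
python3 -m crank '{"dp":[[0,0,0],[0,0,0],[0,0,0],[0,0,0],[0,0,0],[0,0,0]],"dr":[[0,0,0],[0,0,0],[0,0,0],[0,0,0],[0,0,0],[0,0,0]],"hand":[0.6,0.6,0.6,0.6,0.6,0.6]}'; python3 -m crank '{"dp":[[0,0,-0.03],[0,0,-0.06],[0,0,-0.1],[0,0,-0.12],[0,0,-0.12],[0,0,-0.1],[0,0,-0.05],[-0.05,0,0],[-0.1,0,0],[-0.1,0,0]],"dr":[[0,0,0],[0,0,0],[0,0,0],[0,0,0],[0,0,0],[0,0,0],[0,0,0],[0,0,0],[0,0,0],[0,0,0]],"hand":[0.6,0.6,0.6,0.6,0.6,0.6,0.6,0.6,0.6,0.6]}'; python3 -m crank '{"dp":[[-0.13,0,0],[-0.13,0,0],[-0.1,0,0],[-0.05,0,0],[0,0,0],[0,0,0]],"dr":[[0,0,0],[0,0,0],[0,0,0],[0,0,0],[0,0,0],[0,0,0]],"hand":[0.6,0.6,0.6,0.6,0.6,0.6]}'; python3 plan.py;  python3 - <<'E'
from ov import *
s=cam("side"); img=s["frame"][:,:,::-1].copy()
overlay(s,img,(180,120,300,210),6.6,(.5365,.1715,.113),-167.2,"ov21",port=np.array([.538,.1715,.2241]))
t=cam("top"); save(t,"t21",(120,160,260,290),5)
E
```

```text
time_s: 20.28
tcp_pos: [0.5242, -0.0594, 0.0656]
orientation: [0.829, 0.559, -0.0, -0.0]
ft_force: [-0.2, 0.4, 0.5]
opening: 0.0521
time_s: 21.12
tcp_pos: [0.5001, -0.118, 0.2089]
orientation: [0.828, 0.56, -0.001, -0.001]
ft_force: [0.7, 0.1, 0.0]
opening: 0.0526
time_s: 21.62
tcp_pos: [0.4623, -0.2124, 0.2095]
orientation: [0.829, 0.559, -0.0, -0.001]
ft_force: [0.5, -0.3, -0.7]
opening: 0.0525
t 21.62 p [ 0.4623 -0.2124  0.2095] phi 67.94483854051673 z [-0.0013  0.0014 -1.    ] q [-28.5  -8.9  85.7   0.  103.3  -6.5] F [ 0.5 -0.3 -0.7] open 0.0525
```

View pics/ov21.png

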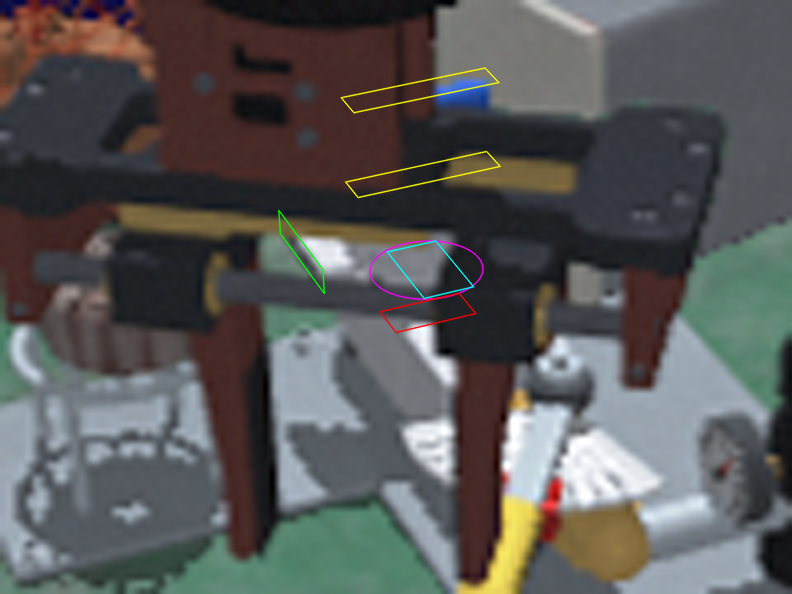

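View pics/t21.png

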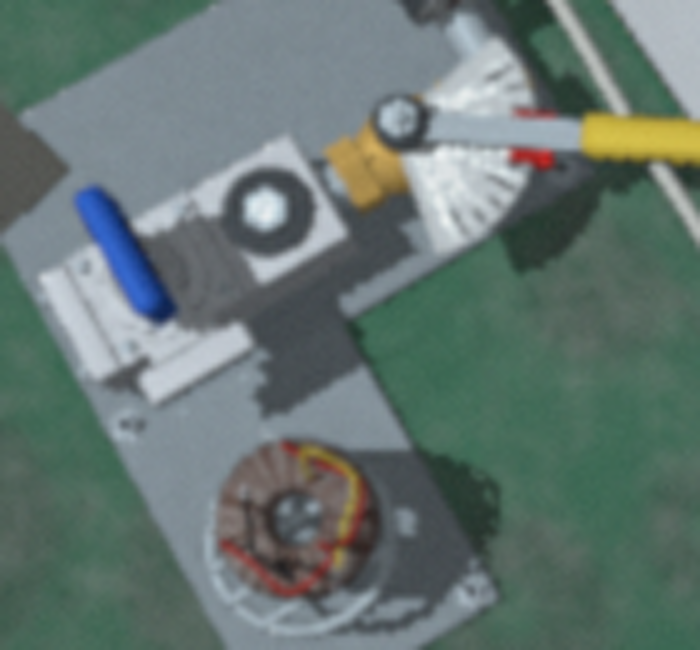

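Run:
```python
from h import *
t=cam("top"); save(t,"t22",(195,170,275,205),10); save(t,"t22b",(180,160,290,215),7)
im=cv2.cvtColor(t["frame"],cv2.COLOR_RGB2HSV)
m=cv2.inRange(im,(20,130,100),(35,255,255)); m[:, :190]=0; m[:165]=0;m[215:]=0
n,l,st,c=cv2.connectedComponentsWithStats(m); i=1+np.argmax(st[1:,4]); print(st[i],c[i])
for z in (.085,.087): 
    w=back(t,*c[i],z); S=np.array([.567,.0449])  # stem from fit
    d=w[:2]-np.array([.567,.0449]); print(w,np.hypot(*d),np.arctan2(d[1],d[0])-(np.pi+.2241)+2*np.pi)
```

```text
[237 183  26  10 218] [249.24311927 187.55504587]
[ 0.52449795 -0.05709235  0.085     ] 0.11049372949320774 0.9518614948433051
[ 0.52404131 -0.05695579  0.087     ] 0.110544341024583 0.947573286891533
```

View pics/t22b.png

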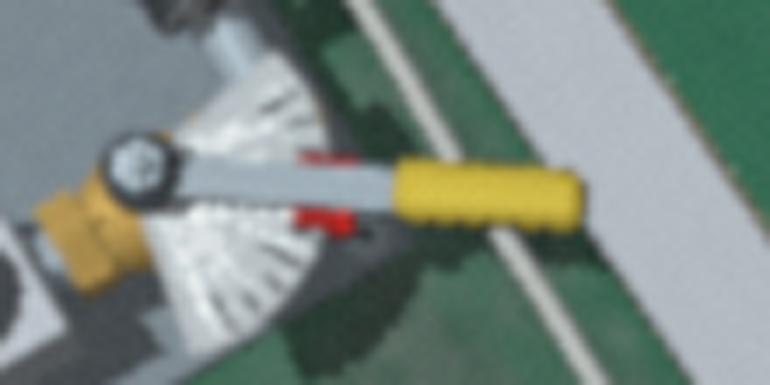

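Run:
```python
from h import *
t=cam("top")
im=cv2.cvtColor(t["frame"],cv2.COLOR_RGB2HSV)
m=cv2.inRange(im,(105,130,60),(125,255,255)); m[:, :125]=0; m[:185]=0;m[240:]=0; m[:,175:]=0
n,l,st,c=cv2.connectedComponentsWithStats(m); i=1+np.argmax(st[1:,4]); print(st[i],c[i])
ys,xs=np.where(l==i); W=np.array([back(t,x,y,.138)[:2] for x,y in zip(xs,ys)]); m0=W.mean(0); u,s,v=np.linalg.svd(W-m0); d=v[0]; 
print("centre",m0,"axis vs port x deg",(np.degrees(np.arctan2(d[1],d[0]))-12.84+90)%180-90)
o=get_obs(); print(o["time_s"],o["qvel"].round(3))
print(r.hand_in())
```

```text
[135 197  20  27 198] [144.26262626 210.30808081]
centre [0.53468701 0.16975677] axis vs port x deg 2.060953234758955
21.8167 [ 0.002 -0.002 -0.003 -0.001  0.001 -0.002]
the job is handed in; nothing more can be done
None
```

The job is handed in at about 21.9 s. The fan nozzle is locked in the port with its mouth facing the core, and the air valve stands over the set-point clip. No verdict was reported.

- **Nozzle:** I took it from the rack, lowered it into the slot with the mouth towards the port's -y, turned it a quarter turn, seated it and let go. It met no resistance going in or turning, and the force showed contact at the expected seated height. The last top picture put the wing 4 mm or less from the slot centre and about 2° off the port's axis. An earlier side picture, just after release, showed it upright with the collar down.
- **Valve:** I turned it only after that. The lever ended at about 0.95–0.96 rad against a clip estimate of 0.96 rad, and the picture shows red clip on both sides of the bar.
- **Rest of the scene:** The core, clip and other nozzle look untouched, by eye only. The arm was clear and still at hand-in.

**Where checks disagreed:** the two cameras gave the nozzle's position in the grip about 3 mm differently. The slot's yaw also came out as 0.15 rad from the side camera and 0.24 rad from the top. I used 0.224 rad, from the fit to the whole station. In the last side picture the gripper hid most of the nozzle, so its final upright check rests on the earlier side picture.

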